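# Mount the carousel on the inclined spindle of a tube rotator

### The arm

A 6-joint arm with a two-finger parallel gripper is mounted at the origin on a cart in front of the work surface, level with it; the furniture and walls round the work are solid. World frame = base frame: x ahead of the robot, y to its left, z up, the work surface at z = 0. Lengths are in m, angles in degrees, forces in N, time in s.
With the tool pointing down it reaches from about 0.35 to 0.875 m from the base axis. Payload 4.2 kg.
Tool frame: the origin (TCP) lies between the finger pads; the fingertips stand 8 mm ahead of it and the grasp point (between the pads) lies 11 mm behind it; x points along the fingers, y is the direction in which the jaws open and shut, and the axes are right-handed (so a half turn about x gives the same grasp; the last joint's range is limited). The gripper opens to 87 mm and grips with 3 to 60 N. Pads are 19 mm wide; open, the fingers measure 117 mm over their backs; the gripper's body (75 mm by 190 mm) begins 51 mm behind the grasp point.
Start: joints at [-53.652, 22.042, 0.453, 0, -68.411, -14.817], TCP at [0.229, -0.581, 0.231] pointing down, gripper open.
Joint ranges: [-179.83, 179.83], [-69.29, 118.12], [-61.27, 80.66], [-181.25, 117.63], [-171.15, -9.14], [-177.46, 177.46]. Speed limits (degrees/s): [159.86, 159.86, 180, 180, 180, 180].

### API

Orientations are given as a 3x3 rotation matrix whose columns are the frame's x, y, z axes.
In Python, from station import r gives the robot as it stands. The module is installed in compiled form; this text tells all that it offers.
- The arm moves only by the tool move_arm, never from a script. Its argument "increments" is one flat list of numbers, 7 for each row, row after row: the turn, a rotation vector about the tool's x, y, z in degrees, then the shift along the tool's x, y, z in m, then the finger opening in m, from 0 to 0.087. A call has 1 to 12 rows; each row is the pose to reach, as a shift and turn from the pose commanded when the call began, along the tool's axes at that moment; what a row does not reach only later rows make up. A row lasts 1/12 s, in which the tool goes at most 41.7 mm and 7.16 degrees, less where a joint would pass 70% of its speed; a pose out of reach is approached as far as the arm can. A call with a gripper value outside its range is refused whole. The fingers move at their own pace and stop on an object; the grip force is fixed at half the most. Time passes only in rows, so rows that repeat a pose let the fingers close. It gives the time, the measured TCP pose, the force and the opening at its end, in the units of the state.
- r.sense(): the state, without advancing time (a new reading comes with each control period).
- r.capture(name): name is "side" or "top" or "wrist"; returns the picture (480x640x3 uint8, red, green, blue); there is no depth.
- r.calibration(name): a dict with "fx", "fy", "cx", "cy" (pixels), "rvec" (rotation vector, rad) and "tvec" (3), from world to camera coordinates, as OpenCV has them; the wrist camera has in their place "tool_from_camera" (4x4, takes a point from camera to tool coordinates, whose origin is the TCP and whose axes are the tool frame's). Camera axes: x right, y down, z forward; pixel columns grow to the right and rows downward; lengths in m; the calibration is good to about 2 mm. A picture is of the moment at which its call begins: read the wrist's pose just before it. calibration takes no time and is no camera call.
- r.finish_job(): hands the job in, once; it reports no verdict.
The state is a dict: "time_s": time; "joints": joint angles; "joint_velocities": joint speeds; "effort": joint torques, N m; "tcp_pos": TCP position; "ee_rot": TCP orientation; "wrist_force": force on the tool from outside, world axes, zero at the start; "moment": the same for the moment, N m; "gripper_width": opening from 0.0 (shut) to 1.0 (fully open).
Only numpy, scipy, OpenCV 4.12 (cv2) and the standard library are available. Lean on these libraries where they do the work, as an engineer would, in place of code of your own. Each camera call takes 0.05 s, during which the arm holds its last target.

### The job

Put the blue tube carousel onto the slanted spindle of the tube rotator: slide it down along the spindle, turn it until its slots drop over the spindle's cross-pin, press it down against the spring and turn it clockwise so that it locks, then let it spring back up into the lock and let go. Work gently, feeling for the fit without forcing the plastic, and leave the other things on the table where they are.

Things in the scene. Friction and masses are not known exactly. Their poses are not given: they have to be found in the camera images.
- carousel: Blue wheel-shaped tube carousel, loose, 112 mm across, 75 mm high, 0.11 to 0.23 kg, standing on its grey sleeve (z 0 to 25 mm, outer radius 26). Origin: centre of the sleeve's underside; z is its axis, up towards the black grip. Disc z 25 to 30 mm; eight tube rings z 16 to 35 mm, out to radius 56. Bottom bore 32 mm wide up to z 25, then 19 mm wide and closed at z 71.
- carousel_grip (a point): Middle of the carousel's black square grip (carousel z = 50 mm): 36 mm across its four flats, which face the carousel's +x, +y, -x, -y; it reaches from z 30 to 75 mm. Axes as the carousel's.
- carousel_slot (a point): Mouth of one of four equal L-shaped slots in the underside of the sleeve, 21 mm from the axis; they are centred on the carousel's +x (this one), +y, -x, -y, under the flats of the grip and the white lines on the disc. Each is about 9 mm wide: the 5 mm cross-pin enters if within about 5 deg of the slot's centre, and then runs up it to z = 25 mm.
- carousel_pocket (a point): Lock pocket of that slot (floor at carousel z = 7 mm), beside it at +40 deg about carousel z (counter-clockwise seen from above), behind a lip whose top is at z = 11 mm. With the pin over the lip, turning the carousel clockwise (seen from above) by 36 to 44 deg from pin-in-slot-centre brings the pin above the pocket, against a stop wall; when let rise, the pocket takes the pin.
- rotator: Tube rotator, fixed: white base 150 x 128 mm, grey motor head tilted in a yoke, 138 mm wide over its clamp knobs. Origin: centre of its underside, on the table; front faces its -x. The spindle leans to the front, 35 deg from vertical. All forces of the carousel on it must stay below 40 N (10 N along the spindle is enough).
- drive_face (a point): Foot of the spindle, on the slanted face of the rotator: 12 mm to rotator -x of its origin, 118 mm up. z axis up along the spindle, y axis level (rotator y). Heights along z from here: steel spindle, 16 mm thick, its rounded tip at 75 mm. Carousel's origin: at 28 mm when it stands on the pin, 6 to 12 mm to pass the lip, at 16 mm when locked and let go.
- pin_middle (a point): Middle of the cross-pin through the spindle, 25.5 mm above the drive face: 5 mm thick, reaching 25 mm out on both sides. Axes as the drive face's: they do not turn with the pin. The pin's own angle about the spindle differs each time, on any slant at least 10 deg off level and off upright, and is not measured: look or feel for it. The gear motor holds it (slips at 2 N m).
- collar_top (a point): Middle of the top face of the spring collar below the pin, 48 mm across, 20 mm above the drive face; this point stays there, the collar itself can be pressed down by 15 mm along the spindle, 4 N to start, 9 N when the lip clears, 12.5 N at its hard stop, where the carousel's origin is 5 mm above the drive face. A carousel that is not locked is lifted by it to 20 mm or more.
- tube_50: Bystander, loose: 50 ml tube with blue cap, 34 mm across, 110 mm high, standing; origin in the centre of its underside.
- vial_red: Bystander, loose: glass vial with red cap, 22 mm across, 51 mm high; origin in the centre of its underside.
- vial_grey: Bystander, loose: glass vial with grey cap, 22 mm across, 51 mm high; origin in the centre of its underside.
- reagent_bottle: Bystander, loose: reagent bottle with black cap, 49 mm across, 94 mm high; origin in the centre of its underside.
- spare_knob: Bystander, loose: small pale knurled knob, 24 mm across, 16 mm high; origin in the centre of its underside.
Not all that is in view belongs to the job. Leave any green look-alike of the carousel alone.

How it is judged (in metres and radians):
On the way:
1. the carousel is threaded on the spindle (z of carousel in the frame of drive_face between 0 and 0.046 m and x of carousel in the frame of drive_face between -0.006 and 0.006 m and y of carousel in the frame of drive_face between -0.006 and 0.006 m and angle between the z axis of carousel and the z axis of drive_face, either way round below 0.15 rad), for 0.1 s.
At the end, for the whole second after the job is handed in: The carousel is locked on the spindle: sprung up into the lock with its underside 13.5 to 18.5 mm above the drive face, square to the spindle within 6 deg, at rest and let go (z of carousel in the frame of drive_face above 0.0135 m and distance between carousel and drive_face below 0.0187 m and angle between the z axis of carousel and the z axis of drive_face, either way round below 0.1 rad and linear speed of carousel below 0.02 m/s); the robot touches nothing.
It fails at once if the carousel is pressed, knocked or forced against the rotator with more than 40 N (contact force between carousel and rotator above 40 N).
It fails at once if a bystander (tube, vials, reagent bottle or spare knob) is moved more than 20 mm (distance of any of tube_50, vial_red, vial_grey, reagent_bottle, spare_knob from where it was at the start of the episode above 0.02 m).
It also fails if it takes over 72 s, if anything falls off the work surface, if the arm or the gripper's body presses on something with over 40 N, if the wrist force passes 120 N, or if a joint passes its speed limit or range.

## Working session

There is one attempt and no reset: what is moved stays moved. The work goes in short steps, Python scripts to look and compute and a tool call to move; the robot and the scene stay as the last step left them, time stands still between calls to the robot, and variables do not carry over. Pictures are saved under pics/ and viewed, and the job is handed in when it is done.

Besides the shell and the picture viewer there is one more tool, called after "Call:" as a command line: name --argument value ..., lists and objects as JSON in quotes. move_arm: Moves the arm, as the interface text tells. Its arguments: {"type":"object","properties":{"increments":{"type":"array","items":{"type":"number"}}},"required":["increments"]}

```bash
mkdir -p pics; python3 - <<'E'
from station import r
import cv2
print(r.sense())
for n in ["side","top","wrist"]:
    im=r.capture(n); cv2.imwrite(f"pics/{n}0.png",im[:,:,::-1]); c=r.calibration(n); print(n,{k:(v.tolist() if hasattr(v,'tolist') else v) for k,v in c.items()})
E
```

```text
{'time_s': 0.0, 'joints': array([-5.36513558e+01,  2.20914443e+01,  3.79686900e-01, -2.88987832e-02,
       -6.84138543e+01, -1.48161895e+01]), 'joint_velocities': array([-0.01770051, -0.00280813, -0.13264429,  0.03870304, -0.03687997,
        0.00861979]), 'effort': array([ 9.56278454e-04, -3.90662241e+01,  1.87404782e+01,  4.21992525e+00,
        1.10407703e-02, -1.89283428e-04]), 'tcp_pos': array([ 0.22918324, -0.58081934,  0.22945202]), 'ee_rot': array([[-9.21616808e-04, -3.66854068e-01,  9.30278046e-01],
       [ 2.04370475e-03,  9.30275807e-01,  3.66855210e-01],
       [-9.99997487e-01,  2.23931359e-03, -1.07616419e-04]]), 'wrist_force': array([ 0.33875951, -0.19604888, -0.55039221]), 'moment': array([-0.00521169,  0.00309407,  0.00840796]), 'gripper_width': 1.0074321175013834}
side {'fx': 558.409642087485, 'fy': 558.409642087485, 'cx': 321.3023508687201, 'cy': 235.31029365475072, 'rvec': [0.3496929395471492, -2.723029655883866, 1.3403516194563785], 'tvec': [0.5192846499021428, 0.2778923727867992, 0.9983912149664147]}
top {'fx': 464.08842072096047, 'fy': 464.08842072096047, 'cx': 318.3975997073168, 'cy': 240.63203512633447, 'rvec': [2.089659000020883, -2.1132552167528575, 0.2513208850951886], 'tvec': [-0.16818457064374237, 0.6001403099813103, 0.8368585694943682]}
wrist {'fx': 371.77428263627206, 'fy': 371.77428263627206, 'cx': 314.9260526803081, 'cy': 244.0975483332418, 'tool_from_camera': [[-0.0007570255497479495, -0.27131542750970117, 0.9624901899279519, -0.15425005906253222], [0.9999996231312459, -0.0006144792643771469, 0.0006133128070453191, -0.0014003189161182483], [0.0004250290374364776, 0.9624902914889382, 0.27131579043589693, -0.0731791370457112], [0.0, 0.0, 0.0, 1.0]]}
```

View pics/side0.png

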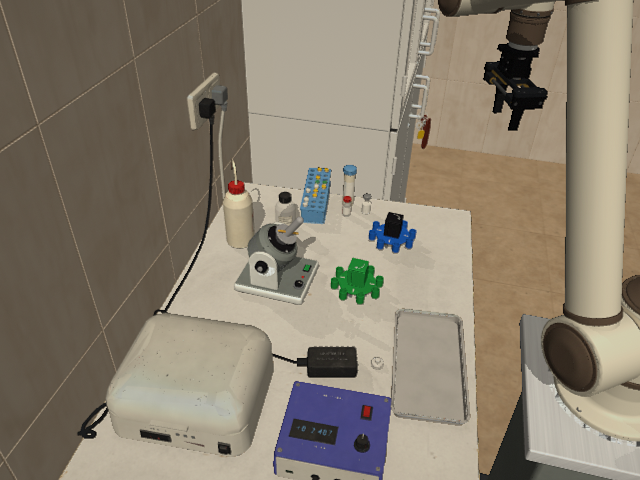

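View pics/top0.png

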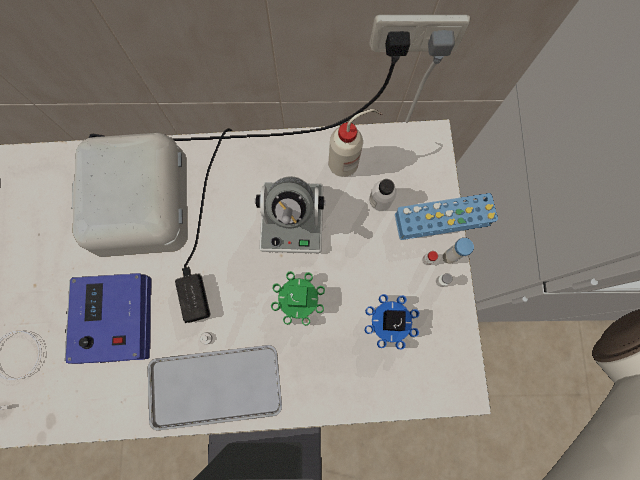

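View pics/wrist0.png

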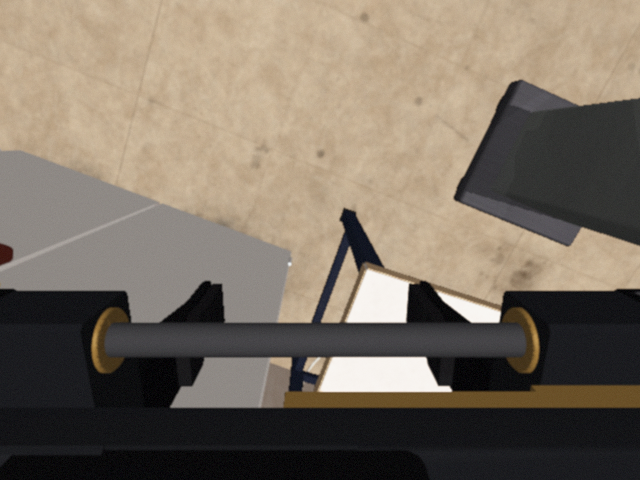

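The top view shows the blue wheel with a black grip at (392,321) and the green look-alike with a green grip at (298,298). The blue one with the black grip fits the description. The rotator is at (290,212), with its front (buttons) facing the bottom of the picture. I'll confirm with an enlarged crop.

```bash
cat > h.py <<'E'
import numpy as np, cv2
from station import r
def cal(n):
    c=r.calibration(n); K=np.array([[c['fx'],0,c['cx']],[0,c['fy'],c['cy']],[0,0,1]])
    if n=='wrist':
        s=r.sense(); T=np.eye(4);T[:3,:3]=s['ee_rot'];T[:3,3]=s['tcp_pos']
        M=np.linalg.inv(T@np.array(c['tool_from_camera'])); return K,M[:3,:3],M[:3,3]
    R,_=cv2.Rodrigues(np.array(c['rvec'])); return K,R,np.array(c['tvec'])
def ray(C,uv):
    K,R,t=C; d=R.T@np.linalg.inv(K)@np.array([uv[0],uv[1],1.]); return -R.T@t,d/np.linalg.norm(d)
def onz(C,uv,z):
    o,d=ray(C,uv); return o+d*(z-o[2])/d[2]
def proj(C,p):
    K,R,t=C; q=K@(R@np.asarray(p,float)+t); return q[:2]/q[2]
def tri(C1,u1,C2,u2):
    o1,d1=ray(C1,u1);o2,d2=ray(C2,u2)
    A=np.stack([d1,-d2],1); s=np.linalg.lstsq(A,o2-o1,rcond=None)[0]
    p,q=o1+d1*s[0],o2+d2*s[1]; return (p+q)/2,np.linalg.norm(p-q)
def crop(im,x0,y0,x1,y1,k,name):
    cv2.imwrite("pics/"+name,cv2.resize(im[y0:y1,x0:x1,::-1],None,fx=k,fy=k,interpolation=cv2.INTER_CUBIC))
E
python3 - <<'E'
from h import *
im=cv2.imread("pics/top0.png")[:,:,::-1]; si=cv2.imread("pics/side0.png")[:,:,::-1]
a=cv2.resize(im[285:360,355:430],None,fx=5.3,fy=5.3,interpolation=3); b=cv2.resize(im[165:265,240:340],(397,397),interpolation=3)
cv2.imwrite("pics/c1.png",np.hstack([a[:397,:397],b])[:,:,::-1])
a=cv2.resize(si[195:265,360:430],(397,397),interpolation=3); b=cv2.resize(si[200:310,225:335],(397,397),interpolation=3)
cv2.imwrite("pics/c2.png",np.hstack([a,b])[:,:,::-1])
C=cal('top')
hsv=cv2.cvtColor(im,cv2.COLOR_RGB2HSV)
m=cv2.inRange(hsv,(100,150,80),(125,255,255)); m[:285]=0;m[360:]=0;m[:,:355]=0;m[:,430:]=0
ys,xs=np.nonzero(m); print(len(xs),xs.min(),xs.max(),ys.min(),ys.max())
(c,rad)=cv2.minEnclosingCircle(np.stack([xs,ys],1).astype(np.float32)); print(c,rad)
print(onz(C,c,0.03))
for uv in [(290,212),(304,252),(262,250),(322,250),(322,184),(262,184)]: print(uv,onz(C,uv,0.03))
print(r.sense()['time_s'])
E
```

```text
969 365 418 295 348
(391.9072265625, 321.2010192871094) 28.63660430908203
[ 0.44352858 -0.31774468  0.03      ]
(290, 212) [ 0.66932371 -0.11707813  0.03      ]
(304, 252) [ 0.58429235 -0.14569991  0.03      ]
(262, 250) [ 0.58936304 -0.06035905  0.03      ]
(322, 250) [ 0.58805496 -0.18232727  0.03      ]
(322, 184) [ 0.730073   -0.18425985  0.03      ]
(262, 184) [ 0.73132674 -0.05807974  0.03      ]
0.15
```

View pics/c1.png

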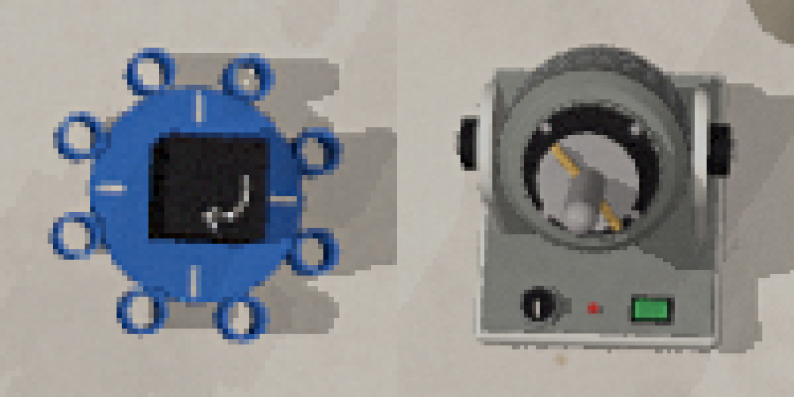

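View pics/c2.png

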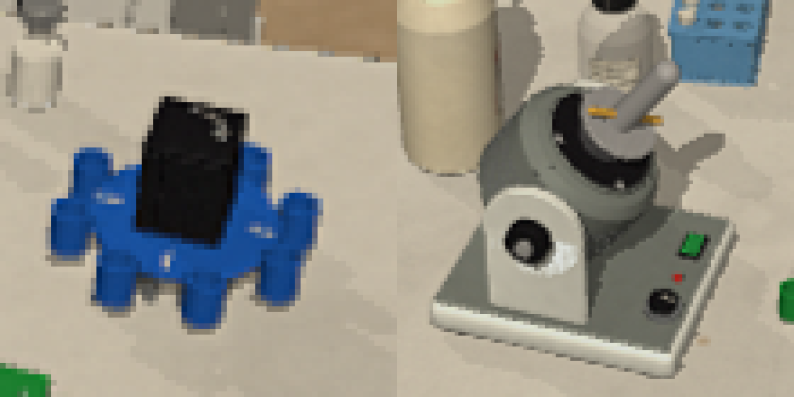

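Confirmed: the blue wheel is at the right, with a black grip, an arrow and four white lines. The orange cross-pin is visible on the spindle. Next I'll measure yaw, spindle and pin.

```bash
python3 - <<'E'
from h import *
im=cv2.imread("pics/top0.png")[:,:,::-1]; si=cv2.imread("pics/side0.png")[:,:,::-1]
Ct,Cs=cal('top'),cal('side')
# carousel yaw by white lines within disc
c=np.array([391.9,321.2])
yy,xx=np.mgrid[:480,:640]; rr=np.hypot(xx-c[0],yy-c[1])
sat=im.max(2).astype(int)-im.min(2)
m=((im.min(2)>100)&(rr<20)&(rr>11)).astype(np.uint8)
n,l,st,ce=cv2.connectedComponentsWithStats(m,connectivity=8)
for i in range(1,n):
    if st[i,4]>1:
        w=im.min(2)[l==i].astype(float);u=(np.average(xx[l==i],weights=w),np.average(yy[l==i],weights=w)); p=onz(Ct,u,.03); print('mark',np.round(u,1),st[i,4],np.round(p,4))
# rings (blue hull): center estimates
# orange pin
for n_,I,C,box in(('top',im,Ct,(240,165,340,265)),('side',si,Cs,(225,200,335,310))):
    h=cv2.cvtColor(I,cv2.COLOR_RGB2HSV); m=cv2.inRange(h,(8,110,90),(32,255,255)); k=np.zeros_like(m); k[box[1]:box[3],box[0]:box[2]]=1; m=m*k
    ys,xs=np.nonzero(m); print(n_,len(xs),list(zip(xs,ys)))
print(proj(Ct,[.4435,-.3177,.0]),proj(Ct,[.4435,-.3177,.03]),proj(Ct,[.4435,-.3177,.075]))
E
python3 - <<'E'
import cv2,numpy as np
im=cv2.imread("pics/top0.png"); si=cv2.imread("pics/side0.png")
a=cv2.resize(im[175:225,265:315],(400,400),interpolation=0); b=cv2.resize(si[210:260,255:305],(400,400),interpolation=0)
cv2.imwrite("pics/c3.png",np.hstack([a,b]))
E
```

```text
mark [392.  304.6] 6 [ 0.4759 -0.3195  0.03  ]
mark [407.5 309.5] 2 [ 0.466  -0.3497  0.03  ]
mark [375.5 320. ] 6 [ 0.4462 -0.2856  0.03  ]
mark [408. 322.] 5 [ 0.4416 -0.3493  0.03  ]
mark [391.  337.6] 6 [ 0.412  -0.3145  0.03  ]
top 37 [(np.int64(279), np.int64(201)), (np.int64(279), np.int64(202)), (np.int64(280), np.int64(202)), (np.int64(280), np.int64(203)), (np.int64(281), np.int64(203)), (np.int64(280), np.int64(204)), (np.int64(281), np.int64(204)), (np.int64(282), np.int64(204)), (np.int64(281), np.int64(205)), (np.int64(282), np.int64(205)), (np.int64(283), np.int64(205)), (np.int64(282), np.int64(206)), (np.int64(283), np.int64(206)), (np.int64(284), np.int64(206)), (np.int64(283), np.int64(207)), (np.int64(284), np.int64(207)), (np.int64(285), np.int64(207)), (np.int64(284), np.int64(208)), (np.int64(285), np.int64(208)), (np.int64(291), np.int64(216)), (np.int64(292), np.int64(216)), (np.int64(291), np.int64(217)), (np.int64(292), np.int64(217)), (np.int64(293), np.int64(217)), (np.int64(292), np.int64(218)), (np.int64(293), np.int64(218)), (np.int64(292), np.int64(21
[... 645 characters left out ...]
4(231)), (np.int64(281), np.int64(231)), (np.int64(282), np.int64(231)), (np.int64(283), np.int64(231)), (np.int64(284), np.int64(231)), (np.int64(285), np.int64(231)), (np.int64(282), np.int64(232)), (np.int64(283), np.int64(232)), (np.int64(284), np.int64(232)), (np.int64(293), np.int64(232)), (np.int64(294), np.int64(232)), (np.int64(295), np.int64(232)), (np.int64(296), np.int64(232)), (np.int64(297), np.int64(232)), (np.int64(293), np.int64(233)), (np.int64(294), np.int64(233)), (np.int64(295), np.int64(233)), (np.int64(296), np.int64(233)), (np.int64(297), np.int64(233)), (np.int64(298), np.int64(233))]
[389.52941255 322.11263767] [391.88522074 321.21602222] [395.7160668  319.75801058]
```

View pics/c3.png

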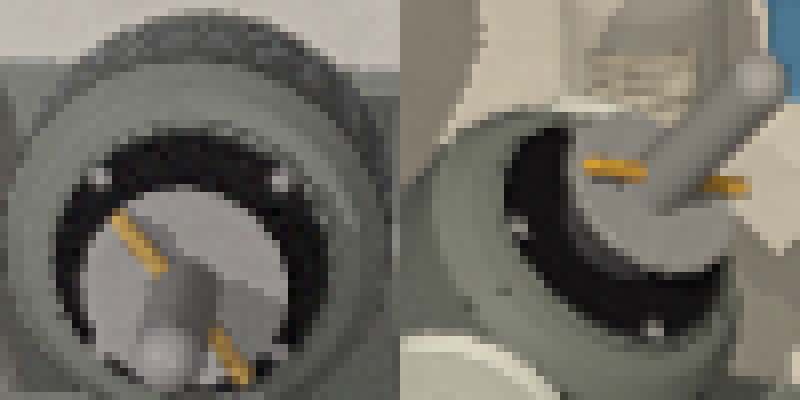

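```bash
cat > m.py <<'E'
from h import *
Ct,Cs=cal('top'),cal('side')
print('side cam',-Cs[1].T@Cs[2],'top cam',-Ct[1].T@Ct[2])
tip,e=tri(Ct,(286,219.2),Cs,(299.9,219.6)); print('tip centre',tip,e)
# yaw from base edges: corners (z .03?) 
A,e1=tri(Ct,(278.8,200.8),Cs,(277.8,230.4)); B,e2=tri(Ct,(295.3,222.5),Cs,(298.2,233.2))
print('pin ends',A,e1,B,e2,np.linalg.norm(A-B))
th=np.radians(35)
for yaw in (0,):
    Ry=cv2.Rodrigues(np.array([0,0,np.radians(yaw)]))[0]
    D=Ry@np.array([[np.cos(th),0,-np.sin(th)],[0,1,0],[np.sin(th),0,np.cos(th)]])
    m=(A+B)/2; print('mid',m, 'axis mid->tip',D.T@(tip-m),'pin dir',D.T@(A-B),np.degrees(np.arctan2(*(D.T@(A-B))[[1,0]])))
    print('tip expected from mid', m+D[:,2]*(.067-.0255))
    print('foot',m-D[:,2]*.0255, tip-D[:,2]*.067)
    # plane ray method
    for C,u,v in((Ct,(278.8,200.8),(295.3,222.5)),(Cs,(277.8,230.4),(298.2,233.2))):
        q=[]
        for w in(u,v):
            o,d=ray(C,w); q.append(D.T@(o+d*((m-o)@D[:,2])/(d@D[:,2])-m))
        w=q[0]-q[1]; print(np.round(q,4).tolist(),np.degrees(np.arctan2(w[1],w[0])),np.linalg.norm(w))
E
python3 m.py
```

```text
side cam [0.37288329 0.73107053 0.8186328 ] top cam [ 0.38999883 -0.16792469  0.95314685]
tip centre [ 0.61233996 -0.11809939  0.17405249] 0.0007338863074697966
pin ends [ 0.65375584 -0.10338148  0.1499063 ] 0.001299666143532082 [ 0.61943327 -0.1322918   0.12832924] 0.00026194098812600024 0.04979372648808479
mid [ 0.63659455 -0.11783664  0.13911777] axis mid->tip [ 0.00016953 -0.00026275  0.04252871] pin dir [ 0.0404915   0.02891032 -0.00201172] 35.52626093018751
tip expected from mid [ 0.61279113 -0.11783664  0.17311258]
foot [ 0.65122075 -0.11783664  0.11822939] [ 0.65076958 -0.11809939  0.11916931]
[[0.0212, 0.0144, -0.0], [-0.0207, -0.0144, -0.0]] 34.47750990708009 0.050908373274498125
[[0.0198, 0.0154, -0.0], [-0.0204, -0.0156, 0.0]] 37.648758350781726 0.0507583808609333
```

```bash
cat >> h.py <<'E'
from scipy.spatial.transform import Rotation as Ro
TH=np.radians(35); D=np.array([[np.cos(TH),0,-np.sin(TH)],[0,1,0],[np.sin(TH),0,np.cos(TH)]])
FOOT=np.array([.651,-.118,.1185])
def Rtool(F,phi):
    # tool x = -F z ; tool y at angle phi about F z
    a=np.radians(phi); x=-F[:,2]; y=np.cos(a)*F[:,0]+np.sin(a)*F[:,1]; return np.stack([x,y,np.cross(x,y)],1)
def plan(p,R):
    s=r.sense(); E=s['ee_rot']
    print('turn',np.round(Ro.from_matrix(E.T@R).as_rotvec(degrees=True),2),'shift',np.round(E.T@(np.array(p)-s['tcp_pos']),4))
def st():
    s=r.sense(); print('t',round(s['time_s'],2),'j',np.round(s['joints'],1),'tcp',np.round(s['tcp_pos'],4),'F',np.round(s['wrist_force'],2),'M',np.round(s['moment'],2),'w',round(s['gripper_width']*.087,4))
    return s
def dr(off=.044):
    s=r.sense(); c=s['tcp_pos']+off*s['ee_rot'][:,0]; R=D.T@s['ee_rot']
    print('carousel in drive mm',np.round(1e3*D.T@(c-FOOT),1),'phi',round(np.degrees(np.arctan2(R[1,1],R[0,1])),1),'tilt',np.round(np.degrees(R[:2,0]),2),'F_drive',np.round(D.T@s['wrist_force'],2),'M_drive',np.round(D.T@s['moment'],2))
E
python3 - <<'E'
from h import *
st(); plan([.444,-.3173,.20],Rtool(np.eye(3),85.7))
E
```

```text
t 0.15 j [-53.7  22.1   0.4  -0.  -68.4 -14.8] tcp [ 0.2292 -0.581   0.2297] F [-0.28 -0.03  0.27] M [-0.   -0.05  0.  ] w 0.0871
turn [25.83 -0.03 -0.09] shift [0.03   0.1664 0.2965]
```

Call:
move_arm --increments '[25.8, 0, 0, 0.03, 0.1664, 0.2965, 0.065, 25.8, 0, 0, 0.03, 0.1664, 0.2965, 0.065, 25.8, 0, 0, 0.03, 0.1664, 0.2965, 0.065, 25.8, 0, 0, 0.03, 0.1664, 0.2965, 0.065, 25.8, 0, 0, 0.03, 0.1664, 0.2965, 0.065, 25.8, 0, 0, 0.03, 0.1664, 0.2965, 0.065, 25.8, 0, 0, 0.03, 0.1664, 0.2965, 0.065, 25.8, 0, 0, 0.03, 0.1664, 0.2965, 0.065, 25.8, 0, 0, 0.03, 0.1664, 0.2965, 0.065, 25.8, 0, 0, 0.03, 0.1664, 0.2965, 0.065, 25.8, 0, 0, 0.03, 0.1664, 0.2965, 0.065, 25.8, 0, 0, 0.03, 0.1664, 0.2965, 0.065]'

```text
time_s: 1.15
tcp_pos: [0.4437, -0.3181, 0.2004]
ee_rot: [[-0.001, 0.075, 0.997], [0.0, 0.997, -0.075], [-1.0, 0.0, -0.001]]
wrist_force: [0.3, -0.2, 0.3]
gripper_width: 0.747
```

```bash
python3 - <<'E'
from h import *
st(); plan([.444,-.3173,.044],Rtool(np.eye(3),85.7))
C=cal('wrist'); im=r.capture('wrist'); cv2.imwrite('pics/w1.png',im[:,:,::-1])
for p in([.444,-.3173,.075],[.444,-.3173,.03]): print(proj(C,p))
E
```

```text
t 1.15 j [-18.6  15.8 -13.3   0.  -60.9 -75.7] tcp [ 0.4437 -0.3181  0.2004] F [ 0.34 -0.16  0.3 ] M [-0.05  0.    0.04] w 0.065
turn [ 0.02 -0.03 -0.  ] shift [0.1564 0.0008 0.0004]
[316.74885153 237.01178784]
[316.49999444 224.31598312]
```

View pics/w1.png

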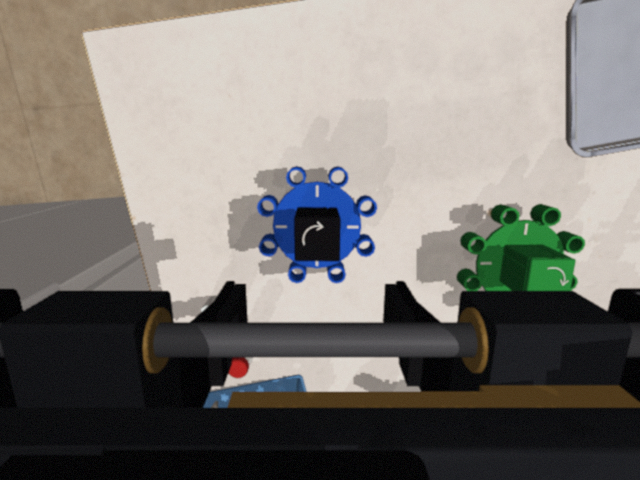

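Aligned: the blue carousel centre is at (317,226), against a prediction of (316.5,224). Descending and closing.

Call:
move_arm --increments '[0, 0, 0, 0.04, 0.0006, 0.0004, 0.065, 0, 0, 0, 0.08, 0.0006, 0.0004, 0.065, 0, 0, 0, 0.115, 0.0006, 0.0004, 0.065, 0, 0, 0, 0.14, 0.0006, 0.0004, 0.065, 0, 0, 0, 0.156, 0.0006, 0.0004, 0.065, 0, 0, 0, 0.156, 0.0006, 0.0004, 0.065, 0, 0, 0, 0.156, 0.0006, 0.0004, 0.05, 0, 0, 0, 0.156, 0.0006, 0.0004, 0.04, 0, 0, 0, 0.156, 0.0006, 0.0004, 0.03, 0, 0, 0, 0.156, 0.0006, 0.0004, 0.02, 0, 0, 0, 0.156, 0.0006, 0.0004, 0.02, 0, 0, 0, 0.156, 0.0006, 0.0004, 0.02]'

```text
time_s: 2.2
tcp_pos: [0.4447, -0.3172, 0.0449]
ee_rot: [[0.001, 0.075, 0.997], [-0.0, 0.997, -0.075], [-1.0, -0.0, 0.001]]
wrist_force: [0.6, 0.1, 0.8]
gripper_width: 0.409
```

```bash
python3 - <<'E'
from h import *
st(); im=r.capture('side'); crop(im,340,180,440,280,6,'s1.png')
E
```

```text
t 2.2 j [-18.5  26.4 -23.6  -0.  -39.9 -75.8] tcp [ 0.4447 -0.3172  0.0449] F [0.6  0.07 0.84] M [-0.1   0.03 -0.05] w 0.0356
```

View pics/s1.png

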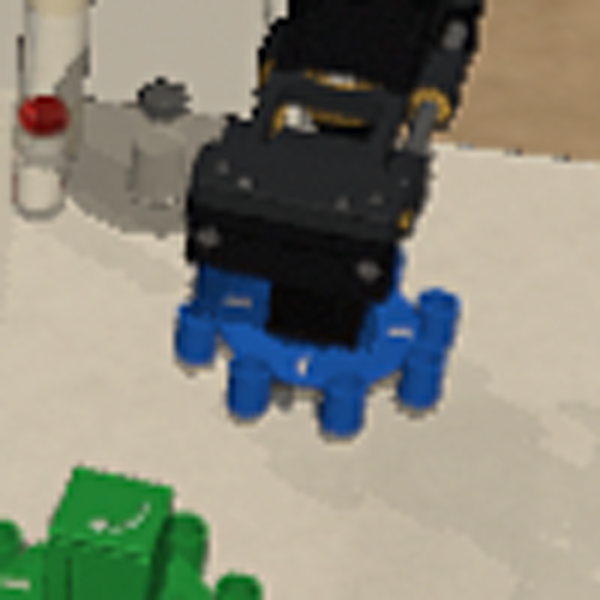

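Call:
move_arm --increments '[0, 0, 0, -0.02, 0, 0, 0.02, 0, 0, 0, -0.05, 0, 0, 0.02, 0, 0, 0, -0.09, 0, 0, 0.02, 0, 0, 0, -0.13, 0, 0, 0.02, 0, 0, 0, -0.17, 0, 0, 0.02, 0, 0, 0, -0.2, 0, 0, 0.02, 0, 0, 0, -0.2, 0, 0, 0.02, 0, 0, 0, -0.2, 0, 0, 0.02]'

```text
time_s: 2.92
tcp_pos: [0.4451, -0.3171, 0.2463]
ee_rot: [[0.004, 0.075, 0.997], [-0.001, 0.997, -0.075], [-1.0, -0.0, 0.004]]
wrist_force: [0.3, 0.1, -2.3]
gripper_width: 0.415
```

```bash
python3 - <<'E'
from h import *
st()
im=r.capture('wrist'); cv2.imwrite('pics/w2.png',im[:,:,::-1])
p=FOOT+D@np.array([0,0,.12+.045]); print(p); plan(p,Rtool(D,125.5))
E
```

```text
t 2.92 j [-18.5  13.6  -9.4  -0.  -66.8 -75.8] tcp [ 0.4451 -0.3171  0.2463] F [ 0.25  0.08 -2.29] M [0.02 0.03 0.03] w 0.0361
[ 0.55635989 -0.118       0.25366009]
turn [-38.55 -34.37  -9.67] shift [-0.0093  0.2064  0.0971]
```

View pics/w2.png

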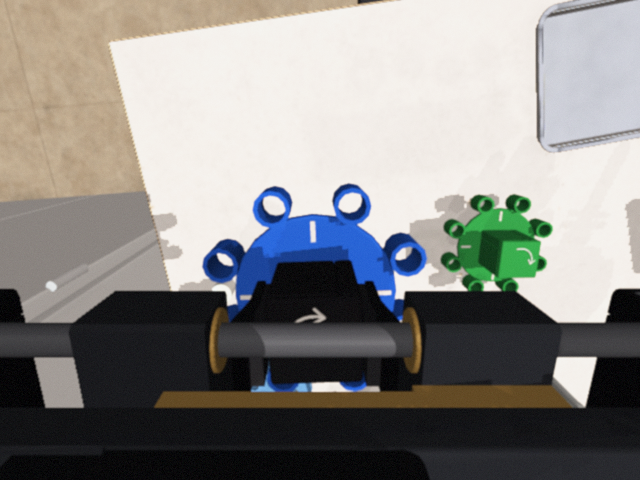

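```bash
cat > wt.py <<'E'
from h import *
import sys
c=r.calibration('wrist'); T=np.array(c['tool_from_camera'])
def onx(uv,x):
    d=T[:3,:3]@np.array([(uv[0]-c['cx'])/c['fx'],(uv[1]-c['cy'])/c['fy'],1]); o=T[:3,3]; return o+d*(x-o[0])/d[0]
if __name__=='__main__':
    for uv in [(313,232),(246,296),(385,295)]: print(uv,np.round(1e3*onx(uv,.015),1))
    for uv in [(273,206),(351,204),(223,260),(405,255)]: print(uv,np.round(1e3*onx(uv,.010),1))
E
python3 wt.py; python3 -c "
import cv2;im=cv2.imread('pics/w2.png');cv2.imwrite('pics/w2c.png',cv2.resize(im[170:320,190:440],None,fx=3,fy=3,interpolation=2))"
```

```text
(313, 232) [ 15.   -1.5 -30.9]
(246, 296) [ 15.  -34.6   1.5]
(385, 295) [15.  33.8  1. ]
(273, 206) [ 10.  -19.3 -44.1]
(351, 204) [ 10.   15.4 -45. ]
(223, 260) [ 10.  -43.3 -18.8]
(405, 255) [ 10.   41.1 -21.2]
```

View pics/w2c.png

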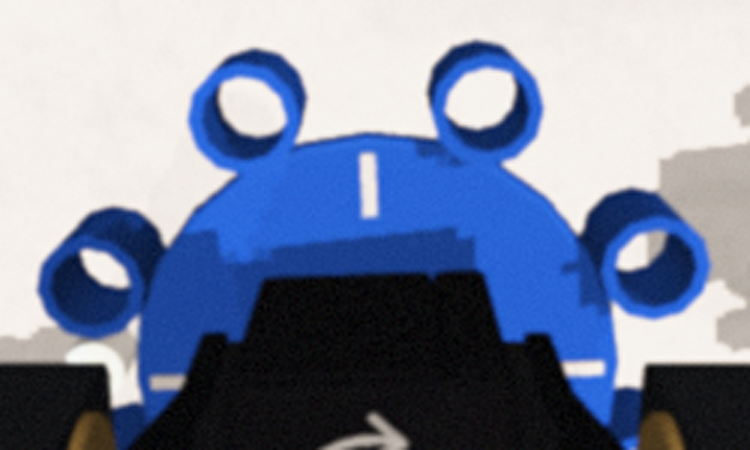

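Call:
move_arm --increments '[-4, -3.5, -1, -0.005, 0.02, 0.01, 0.02, -8, -7, -2, -0.012, 0.045, 0.022, 0.02, -12, -10.5, -3, -0.012, 0.075, 0.036, 0.02, -16, -14, -4, -0.012, 0.105, 0.05, 0.02, -20, -17.5, -5, -0.012, 0.13, 0.062, 0.02, -24, -21, -6, -0.012, 0.155, 0.074, 0.02, -28, -25, -7, -0.01, 0.18, 0.085, 0.02, -32, -29, -8, -0.0093, 0.195, 0.092, 0.02, -36, -32, -9, -0.0093, 0.203, 0.096, 0.02, -38.5, -34.4, -9.7, -0.0093, 0.2064, 0.0971, 0.02, -38.5, -34.4, -9.7, -0.0093, 0.2064, 0.0971, 0.02, -38.5, -34.4, -9.7, -0.0093, 0.2064, 0.0971, 0.02]'

```text
time_s: 3.97
tcp_pos: [0.5552, -0.1187, 0.2512]
ee_rot: [[0.569, -0.476, 0.67], [-0.002, 0.814, 0.58], [-0.822, -0.332, 0.463]]
wrist_force: [-0.0, 1.2, -0.5]
gripper_width: 0.41
```

```bash
python3 - <<'E'
from h import *
st();dr(.045)
im=r.capture('side'); im2=r.capture('top')
C=[cal('side'),cal('top')]
a=cv2.resize(im[170:300,220:350],(400,400),interpolation=2);b=cv2.resize(im2[140:270,220:350],(400,400),interpolation=2)
cv2.imwrite('pics/p3.png',np.hstack([a,b])[:,:,::-1]); cv2.imwrite('pics/side3.png',im[:,:,::-1]); cv2.imwrite('pics/top3.png',im2[:,:,::-1])
plan(FOOT+D@np.array([0,0,.12+.045]),Rtool(D,125.5))
E
```

```text
t 3.97 j [  5.9   1.6 -35.2  10.7 -19.  -69.5] tcp [ 0.5552 -0.1187  0.2512] F [-0.04  1.19 -0.52] M [ 0.05  1.41 -0.  ] w 0.0357
carousel in drive mm [ -2.6  -0.8 118.7] phi 125.5 tilt [-0.3  -0.11] F_drive [-0.33  1.19 -0.4 ] M_drive [ 0.04  1.41 -0.03]
turn [-0.03 -0.13  0.04] shift [-0.0007  0.0007  0.0005]
```

View pics/p3.png

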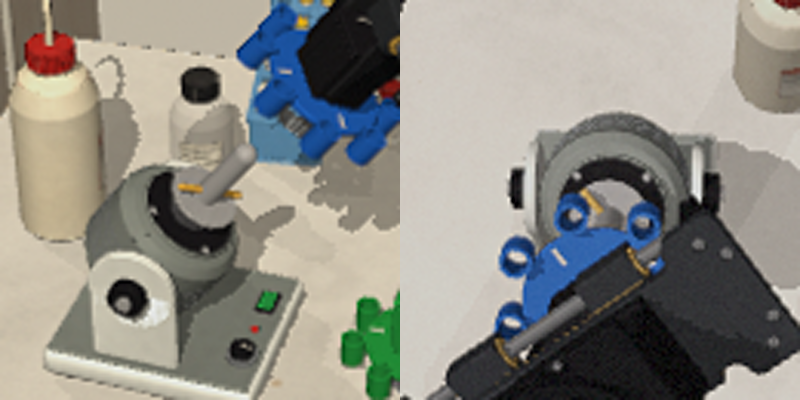

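```bash
cat > fk.py <<'E'
import numpy as np
from scipy.optimize import least_squares
from scipy.spatial.transform import Rotation as Ro
J=np.array([[-53.65,22.09,.38,0,-68.41,-14.82],[-18.6,15.8,-13.3,0,-60.9,-75.7],[-18.5,26.4,-23.6,0,-39.9,-75.8],[-18.5,13.6,-9.4,0,-66.8,-75.8],[5.9,1.6,-35.2,10.7,-19,-69.5]])
P=np.array([[.2292,-.581,.2297],[.4437,-.3181,.2004],[.4447,-.3172,.0449],[.4451,-.3171,.2463],[.5552,-.1187,.2512]])
X=np.array([[0,0,-1],[0,0,-1],[0.001,0,-1],[.004,-.001,-1],[.569,-.002,-.822]])
def fk(q,k):
    h,L2,L3,o3,lat,Lt,s4=k
    q=np.radians(q); Rz=Ro.from_euler('z',q[0]).as_matrix()
    # plane: x forward; pitch up p rotates about -y
    def pit(a): return Ro.from_euler('y',-a).as_matrix()
    p=np.array([0,lat,h])+pit(-q[1])@np.array([0,0,L2]); 
    Rf=pit(q[2]-q[1]); p=p+Rf@np.array([L3,0,o3])
    Rw=Rf@Ro.from_euler('x',s4*q[3]).as_matrix()@pit(q[4])
    return Rz@(p+Rw@np.array([Lt,0,0])), Rz@Rw@np.array([1,0,0])
def res(k,s):
    o=[]
    for j,p,x in zip(J,P,X):
        a,b=fk(j,np.r_[k,s]); o+=list(a-p)+list(.3*(b-x))
    return np.array(o)
best=min((least_squares(res,[.3,.4,.4,0,lat,.25],args=(s,)) for s in(1,-1) for lat in(-.15,.15)),key=lambda f:f.cost)
s=min((1,-1),key=lambda s:least_squares(res,best.x,args=(s,)).cost); best=least_squares(res,best.x,args=(s,)); K=np.r_[best.x,s]
if __name__=='__main__':
    print(K,best.cost); print(np.round(best.fun.reshape(-1,6),4))
    th=np.radians(35); F=np.array([.651,-.118,.1185]); ax=np.array([-np.sin(th),0,np.cos(th)])
    for h in(.12,.07,.028,.016,.006,.0):
        tp=F+ax*(h+.045)
        f=least_squares(lambda q:np.r_[fk(np.r_[q,0],K)[0]-tp,.3*(fk(np.r_[q,0],K)[1]+ax)],[5.9,1.6,-35.2,10.7,-19],x_scale=10)
        print(h,np.round(f.x,1),f.cost)
E
python3 fk.py; python3 -c "
from h import *
st()"
```

```text
[ 0.19799762  0.61044468  0.41664582 -0.02185719 -0.15844571  0.36110615
 -1.        ] 7.844579397575114e-05
[[ 0.0034 -0.0025 -0.0016 -0.0004  0.0005  0.    ]
 [-0.0017  0.0022  0.0021 -0.      0.      0.    ]
 [ 0.0011  0.001   0.0056  0.0002 -0.0002  0.    ]
 [-0.0025  0.0019  0.001  -0.0002 -0.      0.    ]
 [ 0.0022 -0.0049 -0.0071 -0.0001 -0.     -0.0002]]
0.12 [  6.8   0.5 -34.8  11.3 -20.2] 4.494136943826392e-16
0.07 [  6.3   6.5 -35.7  15.6 -13.4] 3.8823235693750015e-17
0.028 [  5.9  11.6 -35.9  23.8  -8.3] 2.5203484952376413e-19
0.016 [  5.8  13.  -35.9  28.1  -7. ] 3.5996085050920545e-16
0.006 [  5.7  14.3 -35.8  32.8  -6. ] 1.8105932611286592e-13
0.0 [  5.6  15.  -35.8  36.5  -5.4] 1.7925985788538886e-20
t 4.07 j [  5.9   1.6 -35.   10.7 -19.  -69.5] tcp [ 0.5567 -0.1188  0.2531] F [ 0.68 -0.23 -1.38] M [0.01 1.44 0.01] w 0.0364
```

Fitting the arm's geometry shows that, with the tool parallel to the spindle, joint 5 would run into its −9° limit near the pin. I'll set the carousel back down and re-grip it with the tool tilted about the jaw axis. First I'll check how much tilt is needed.

```bash
cat > feas.py <<'E'
from fk import *
th=np.radians(35); D=np.array([[np.cos(th),0,-np.sin(th)],[0,1,0],[np.sin(th),0,np.cos(th)]]);F=np.array([.651,-.118,.1185])
def pose(org,F3,phi,al,gz=.054):
    a=np.radians(phi);b=np.radians(al)
    y=np.cos(a)*F3[:,0]+np.sin(a)*F3[:,1]; z0=F3[:,2]; u=np.cross(z0,y) # u = -carousel x when jaw = carousel y
    d=-z0*np.cos(b)+u*np.sin(b); R=np.stack([d,y,np.cross(d,y)],1)
    return org+z0*gz+.011*d,R
def ik(p,d,q0=[5,5,-30,5,-30]):
    f=least_squares(lambda q:np.r_[fk(np.r_[q,0],K)[0]-p,.3*(fk(np.r_[q,0],K)[1]-d)],q0,x_scale=10); return f.x,f.cost
if __name__=='__main__':
    for al in(15,20,25):
        for phi,h in((125.5,.12),(125.5,.028),(125.5,.006),(85.5,.006),(85.5,.016)):
            p,R=pose(F+D[:,2]*h,D,phi,al); q,c=ik(p,R[:,0]); print(al,phi,h,np.round(q,1),'%.1e'%c)
        p,R=pose(np.array([.444,-.317,0]),np.eye(3),85.7,al); q,c=ik(p,R[:,0]); print('table',p,np.round(q,1),c)
E
python3 feas.py; python3 - <<'E'
from h import *
st(); plan([.4449,-.3171,.2463],Rtool(np.eye(3),85.7))
E
```

```text
15 125.5 0.12 [ 13.1   3.9 -26.   20.5 -41.7] 7.7e-23
15 125.5 0.028 [ 11.6  13.7 -26.6  25.3 -31.6] 8.6e-22
15 125.5 0.006 [ 11.3  16.  -26.5  26.8 -29.5] 2.6e-21
15 85.5 0.006 [  3.9  17.3 -22.6   0.3 -30. ] 1.6e-15
15 85.5 0.016 [  3.9  16.3 -22.7   0.4 -30.9] 3.8e-16
table [ 0.441161   -0.31678653  0.04337482] [-16.5  33.1 -13.4   3.7 -58.2] 3.607766929603713e-13
20 125.5 0.12 [ 14.6   5.7 -22.9  21.3 -48.3] 4.5e-13
20 125.5 0.028 [ 13.   15.1 -23.4  24.9 -38.7] 6.8e-18
20 125.5 0.006 [ 12.6  17.4 -23.2  26.  -36.7] 3.0e-17
20 85.5 0.006 [  3.4  19.  -18.2  -1.1 -37.6] 1.9e-13
20 85.5 0.016 [  3.4  18.  -18.4  -1.  -38.5] 1.3e-13
table [ 0.44024837 -0.31671791  0.04366338] [-16.   35.5  -9.9   4.4 -64.3] 2.1892230124840995e-13
25 125.5 0.12 [ 15.8   7.8 -19.9  21.7 -54.6] 2.7e-13
25 125.5 0.028 [ 14.2  16.8 -20.   24.5 -45.5] 4.3e-16
25 125.5 0.006 [ 13.8  19.1 -19.8  25.3 -43.6] 1.7e-15
25 85.5 0.006 [  3.   21.  -13.9  -1.9 -45. ] 2.2e-23
25 85.5 0.016 [  3.   20.  -14.   -1.9 -45.8] 8.8e-24
table [ 0.43936428 -0.31665144  0.04403061] [-15.5  38.   -6.5   5.  -70.1] 1.533565832838113e-13
t 4.07 j [  5.9   1.6 -35.   10.7 -19.  -69.5] tcp [ 0.5567 -0.1188  0.2531] F [ 0.68 -0.23 -1.38] M [0.01 1.44 0.01] w 0.0364
turn [38.47 34.27  9.67] shift [-0.0581 -0.1061 -0.1929]
```

Call:
move_arm --increments '[4.8, 4.3, 1.2, -0.007, -0.013, -0.024, 0.02, 9.6, 8.6, 2.4, -0.015, -0.026, -0.048, 0.02, 14.4, 12.9, 3.6, -0.022, -0.04, -0.072, 0.02, 19.2, 17.1, 4.8, -0.029, -0.053, -0.096, 0.02, 24, 21.4, 6, -0.036, -0.066, -0.12, 0.02, 28.8, 25.7, 7.2, -0.044, -0.08, -0.145, 0.02, 33.6, 30, 8.4, -0.051, -0.093, -0.169, 0.02, 38.5, 34.3, 9.7, -0.0581, -0.1061, -0.1929, 0.02, 38.5, 34.3, 9.7, -0.0581, -0.1061, -0.1929, 0.02, 38.5, 34.3, 9.7, -0.0581, -0.1061, -0.1929, 0.02]'

```text
time_s: 4.9
tcp_pos: [0.4457, -0.3186, 0.2459]
ee_rot: [[0.001, 0.077, 0.997], [0.001, 0.997, -0.077], [-1.0, 0.001, 0.001]]
wrist_force: [0.4, 1.0, -1.4]
gripper_width: 0.416
```

```bash
python3 - <<'E'
from h import *
st(); plan([.4449,-.3171,.0462],Rtool(np.eye(3),85.7))
E
```

```text
t 4.9 j [-18.6  13.9  -9.1  -0.1 -67.  -75.8] tcp [ 0.4457 -0.3186  0.2459] F [ 0.45  0.97 -1.35] M [-0.    0.01 -0.02] w 0.0362
turn [-0.14  0.06 -0.06] shift [ 0.1997  0.0012 -0.0011]
```

Call:
move_arm --increments '[0, 0, 0, 0.04, 0, -0.001, 0.02, 0, 0, 0, 0.08, 0, -0.001, 0.02, 0, 0, 0, 0.12, 0, -0.001, 0.02, 0, 0, 0, 0.155, 0, -0.001, 0.02, 0, 0, 0, 0.18, 0, -0.001, 0.02, 0, 0, 0, 0.192, 0, -0.001, 0.02, 0, 0, 0, 0.197, 0, -0.001, 0.02, 0, 0, 0, 0.2, 0, -0.001, 0.02, 0, 0, 0, 0.2, 0, -0.001, 0.02, 0, 0, 0, 0.2, 0, -0.001, 0.04, 0, 0, 0, 0.2, 0, -0.001, 0.05, 0, 0, 0, 0.2, 0, -0.001, 0.055]'

```text
time_s: 5.9
tcp_pos: [0.4455, -0.3171, 0.0484]
ee_rot: [[0.005, 0.074, 0.997], [-0.001, 0.997, -0.074], [-1.0, -0.0, 0.005]]
wrist_force: [-0.1, -0.1, 0.4]
gripper_width: 0.536
```

```bash
python3 - <<'E'
from h import *
from feas import pose
s=st()
# carousel centre now = TCP axis; keep grasp point at z .055
o=np.array([.4446,-.3173,0])
p,R=pose(o,np.eye(3),85.7,15,.055); print(p); plan(p,R)
E
```

```text
t 5.9 j [-18.5  26.1 -23.5  -0.1 -40.2 -75.7] tcp [ 0.4455 -0.3171  0.0484] F [-0.1  -0.1   0.38] M [-0.01 -0.01  0.05] w 0.0466
[ 0.441761   -0.31708653  0.04437482]
turn [ 0.06 15.27  0.04] shift [ 0.004  -0.0002 -0.0038]
```

Call:
move_arm --increments '[0, 5, 0, 0.0013, 0, -0.0013, 0.055, 0, 10, 0, 0.0026, 0, -0.0026, 0.055, 0, 15.2, 0, 0.004, 0, -0.0038, 0.055, 0, 15.2, 0, 0.004, 0, -0.0038, 0.055, 0, 15.2, 0, 0.004, 0, -0.0038, 0.045, 0, 15.2, 0, 0.004, 0, -0.0038, 0.035, 0, 15.2, 0, 0.004, 0, -0.0038, 0.02, 0, 15.2, 0, 0.004, 0, -0.0038, 0.02, 0, 15.2, 0, 0.004, 0, -0.0038, 0.02, 0, 15.2, 0, 0.004, 0, -0.0038, 0.02]'

```text
time_s: 6.73
tcp_pos: [0.4403, -0.3166, 0.0435]
ee_rot: [[-0.26, 0.075, 0.963], [0.02, 0.997, -0.072], [-0.965, 0.0, -0.26]]
wrist_force: [-0.7, 0.1, 2.7]
gripper_width: 0.412
```

```bash
python3 - <<'E'
from h import *
s=st(); print(np.round(s['ee_rot'],3).tolist()); R=Rtool(np.eye(3),85.7)
b=np.radians(15)
im=r.capture('wrist'); crop(im,150,100,550,400,2,'w4.png'); im=r.capture('side'); crop(im,340,180,440,280,6,'s4.png')
print('shift up .2 world',np.round(s['ee_rot'].T@np.array([0,0,.2]),4))
E
```

```text
t 6.73 j [-16.8  32.1 -16.2   3.8 -56.6 -80. ] tcp [ 0.4403 -0.3166  0.0435] F [-0.7   0.07  2.69] M [-0.   -0.1  -0.04] w 0.0359
[[-0.26, 0.075, 0.963], [0.02, 0.997, -0.072], [-0.965, 0.0, -0.26]]
shift up .2 world [-1.931e-01  1.000e-04 -5.210e-02]
```

View pics/w4.png

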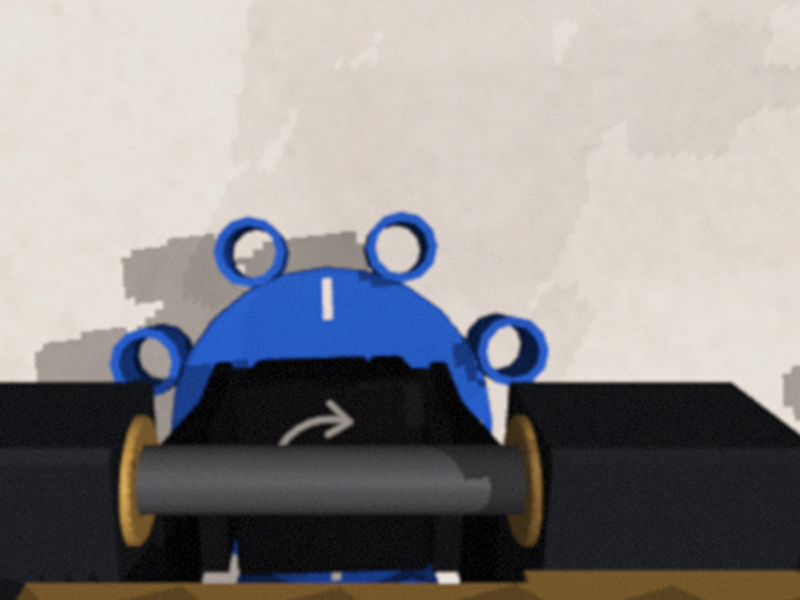

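View pics/s4.png

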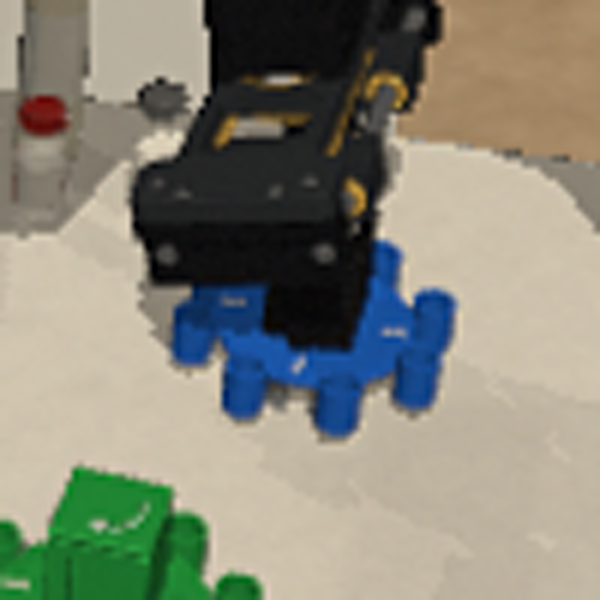

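```bash
python3 - <<'E'
from h import *
s=r.sense(); C=cal('wrist')
for uv,z in[((313.5,249),.03),((275,226.5),.035),((350,223.5),.035),((226,280),.035),((404,275),.035)]: print(np.round(onz(C,uv,z),4))
C=cal('side'); 
for uv in[(340+300/6,180+366/6),(340+395/6,180+331/6),(340+233/6,180+301/6)]: print('side mark',np.round(onz(C,uv,.03),4))
s=r.sense(); E=s['ee_rot']; az=np.arctan2(E[1,1],E[0,1])-np.pi/2; Rc=Ro.from_euler('z',az).as_matrix()
T=np.eye(4);T[:3,:3]=E.T@Rc;T[:3,3]=E.T@(np.array([.4448,-.317,0])-s['tcp_pos']); np.save('T.npy',T); print(np.round(T,4),np.degrees(az))
E
```

```text
[ 0.4147 -0.316   0.03  ]
[ 0.4026 -0.3334  0.035 ]
[ 0.4038 -0.2977  0.035 ]
[ 0.4262 -0.3586  0.035 ]
[ 0.4302 -0.2739  0.035 ]
side mark [ 0.4447 -0.284   0.03  ]
side mark [ 0.4123 -0.3157  0.03  ]
side mark [ 0.4761 -0.3177  0.03  ]
[[-2.610e-01  4.000e-04 -9.653e-01  4.080e-02]
 [ 0.000e+00  1.000e+00  4.000e-04 -1.000e-04]
 [ 9.653e-01  1.000e-04 -2.610e-01  1.570e-02]
 [ 0.000e+00  0.000e+00  0.000e+00  1.000e+00]] -4.265642827479246
```

Call:
move_arm --increments '[0, 0, 0, -0.0193, 0, -0.0052, 0.02, 0, 0, 0, -0.0483, 0, -0.013, 0.02, 0, 0, 0, -0.0869, 0, -0.0234, 0.02, 0, 0, 0, -0.1255, 0, -0.0339, 0.02, 0, 0, 0, -0.1641, 0, -0.0443, 0.02, 0, 0, 0, -0.1931, 0, -0.0521, 0.02, 0, 0, 0, -0.1931, 0, -0.0521, 0.02, 0, 0, 0, -0.1931, 0, -0.0521, 0.02]'

```text
time_s: 7.5
tcp_pos: [0.4415, -0.3166, 0.2443]
ee_rot: [[-0.255, 0.074, 0.964], [0.019, 0.997, -0.072], [-0.967, 0.0, -0.256]]
wrist_force: [-1.2, 0.8, -2.2]
gripper_width: 0.416
```

```bash
cat >> h.py <<'E'
import os
def Tt():
    T=np.load('T.npy'); T=T.copy(); T[:3,:3]=T[:3,:3]@Ro.from_euler('z',1.5,degrees=True).as_matrix(); return T
def goal(h,yaw,dx=0,dy=0,tx=0,ty=0):
    """tool pose so that the carousel is at drive (dx,dy,h) m, yaw deg, tilts deg"""
    C=np.eye(4); C[:3,:3]=D@Ro.from_rotvec(np.radians([tx,ty,0])).as_matrix()@Ro.from_euler('z',yaw,degrees=True).as_matrix(); C[:3,3]=FOOT+D@np.array([dx,dy,h])
    return C@np.linalg.inv(Tt())
def plang(*a,**k):
    G=goal(*a,**k); plan(G[:3,3],G[:3,:3])
def car():
    s=r.sense(); A=np.eye(4);A[:3,:3]=s['ee_rot'];A[:3,3]=s['tcp_pos']; A=A@Tt()
    R=D.T@A[:3,:3]; print('car mm',np.round(1e3*D.T@(A[:3,3]-FOOT),1),'yaw',round(np.degrees(np.arctan2(R[1,0],R[0,0])),1),'tilt',np.round(np.degrees(R[:2,2]),1),'Fd',np.round(D.T@s['wrist_force'],1),'Md',np.round(D.T@s['moment'],2),'j',np.round(s['joints'],1),'t',round(s['time_s'],2),'w',round(s['gripper_width']*.087,4))
E
python3 - <<'E'
from h import *
st(); car()
plang(.12,35.5)
im=r.capture('wrist'); crop(im,150,100,550,400,2,'w5.png')
E
```

```text
t 7.5 j [-16.7  20.4  -2.7   3.2 -81.4 -78.4] tcp [ 0.4415 -0.3166  0.2443] F [-1.23  0.75 -2.18] M [-0.05 -0.68 -0.06] w 0.0362
car mm [-120.5 -199.   184.9] yaw -3.4 tilt [32.6  0. ] Fd [-2.3  0.8 -1.1] Md [-0.08 -0.68 -0.02] j [-16.7  20.4  -2.7   3.2 -81.4 -78.4] t 7.5 w 0.0362
turn [-33.43 -34.14 -18.4 ] shift [-0.0308  0.204   0.0929]
```

View pics/w5.png

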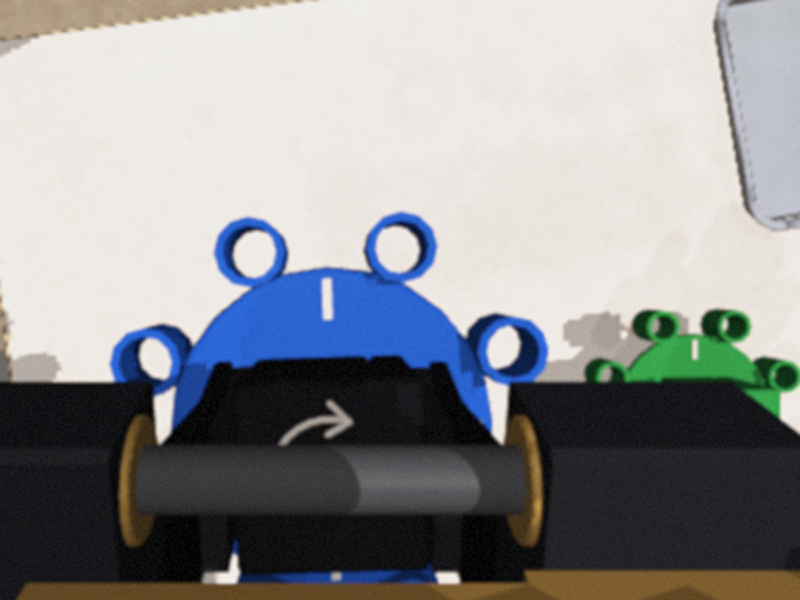

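Lifted with no slip: the marks are at the same pixels as before. Moving to the pre-insert pose.

Call:
move_arm --increments '[-4.1, -4.2, -2.3, -0.012, 0.022, 0.01, 0.02, -8.3, -8.5, -4.6, -0.02, 0.045, 0.02, 0.02, -12.5, -12.8, -6.9, -0.025, 0.07, 0.032, 0.02, -16.7, -17, -9.2, -0.031, 0.1, 0.046, 0.02, -20.9, -21.3, -11.5, -0.031, 0.13, 0.059, 0.02, -25, -25.6, -13.8, -0.031, 0.155, 0.07, 0.02, -29.2, -29.8, -16.1, -0.031, 0.18, 0.082, 0.02, -32, -32.7, -17.6, -0.031, 0.195, 0.089, 0.02, -33.4, -34.1, -18.4, -0.031, 0.204, 0.093, 0.02, -33.4, -34.1, -18.4, -0.031, 0.204, 0.093, 0.02, -33.4, -34.1, -18.4, -0.031, 0.204, 0.093, 0.02, -33.4, -34.1, -18.4, -0.031, 0.204, 0.093, 0.02]'

```text
time_s: 8.55
tcp_pos: [0.5532, -0.1208, 0.2476]
ee_rot: [[0.369, -0.459, 0.808], [-0.146, 0.83, 0.538], [-0.918, -0.316, 0.239]]
wrist_force: [-0.1, 0.5, -1.2]
gripper_width: 0.413
```

```bash
python3 - <<'E'
from h import *
car()
im=r.capture('side'); im2=r.capture('top')
cv2.imwrite('pics/side6.png',im[:,:,::-1]); cv2.imwrite('pics/top6.png',im2[:,:,::-1])
a=cv2.resize(im[160:280,240:360],(400,400),interpolation=2);b=cv2.resize(im2[165:265,240:340],(400,400),interpolation=2)
cv2.imwrite('pics/p6.png',np.hstack([a,b])[:,:,::-1])
car();plang(.12,35.5)
# expected ring-bottom/mark pixels
G=goal(.12,35.5)@Tt()
for n in('side','top'):
    C=cal(n)
    for p in([.033,0,.03],[0,.033,.03],[-.033,0,.03],[0,-.033,.03],[0,0,0],[0,0,.075]): print(n,p,np.round(proj(C,(G@np.r_[p,1])[:3]),1))
E
```

```text
car mm [ -2.7  -0.4 118.4] yaw 35.4 tilt [0.5 0. ] Fd [-0.7  0.5 -0.9] Md [ 0.34  0.89 -0.19] j [  9.5   5.  -30.8  20.6 -35.6 -83. ] t 8.55 w 0.0359
car mm [ -1.8  -0.7 118.7] yaw 35.4 tilt [0.4 0. ] Fd [-1.6 -0.3 -0.5] Md [ 0.32  0.94 -0.2 ] j [  9.5   5.  -30.8  20.6 -35.6 -83. ] t 8.65 w 0.0361
turn [-0.07 -0.33 -0.21] shift [-0.0017 -0.0003  0.0012]
side [0.033, 0, 0.03] [310.2 191.2]
side [0, 0.033, 0.03] [328.8 208.6]
side [-0.033, 0, 0.03] [337.6 197.7]
side [0, -0.033, 0.03] [319.6 180.8]
side [0, 0, 0] [315.  203.9]
side [0, 0, 0.075] [338.5 179.7]
top [0.033, 0, 0.03] [270.2 220.7]
top [0, 0.033, 0.03] [266.7 248. ]
top [-0.033, 0, 0.03] [295.7 252.1]
top [0, -0.033, 0.03] [299.9 225. ]
top [0, 0, 0] [284.2 230. ]
top [0, 0, 0.075] [281.3 247.6]
```

View pics/p6.png

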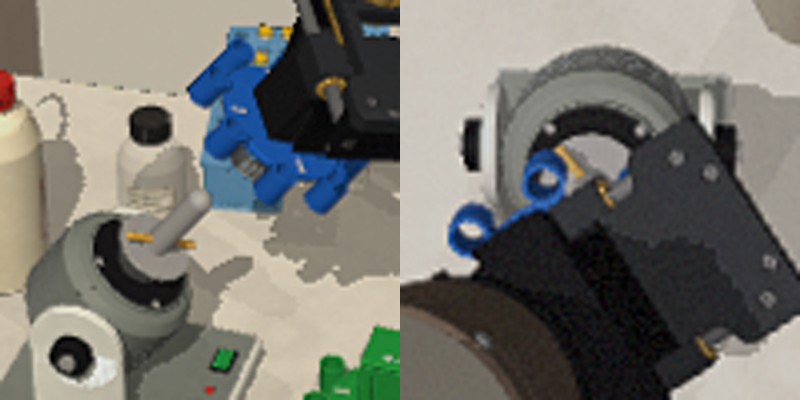

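```bash
python3 - <<'E'
from h import *
im=cv2.imread('pics/side6.png')[:,:,::-1]; crop(im,290,165,355,235,8,'p7.png')
s=r.sense();A=np.eye(4);A[:3,:3]=s['ee_rot'];A[:3,3]=s['tcp_pos'];A=A@Tt();C=cal('side')
for p in([.033,0,.03],[0,.033,.03],[0,0,0]): print(p,np.round((proj(C,(A@np.r_[p,1])[:3])-[290,165])*8))
E
```

```text
[0.033, 0, 0.03] [164. 216.]
[0, 0.033, 0.03] [313. 355.]
[0, 0, 0] [203. 318.]
```

View pics/p7.png

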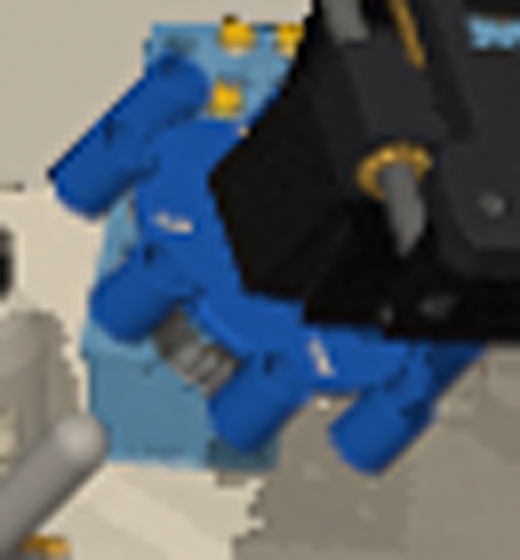

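```bash
python3 - <<'E'
from h import *
s=r.sense();A=np.eye(4);A[:3,:3]=s['ee_rot'];A[:3,3]=s['tcp_pos'];A=A@Tt();C=cal('top')
for k in range(8):
    a=np.radians(22.5+45*k); print(k,np.round((proj(C,(A@[.0485*np.cos(a),.0485*np.sin(a),.035,1])[:3])-[240,165])*8))
im=cv2.imread('pics/top6.png')[:,:,::-1]; crop(im,240,165,310,235,8,'p8.png')
E
```

```text
0 [131. 465.]
1 [110. 640.]
2 [226. 779.]
3 [409. 806.]
4 [558. 706.]
5 [588. 533.]
6 [474. 387.]
7 [283. 358.]
```

View pics/p8.png

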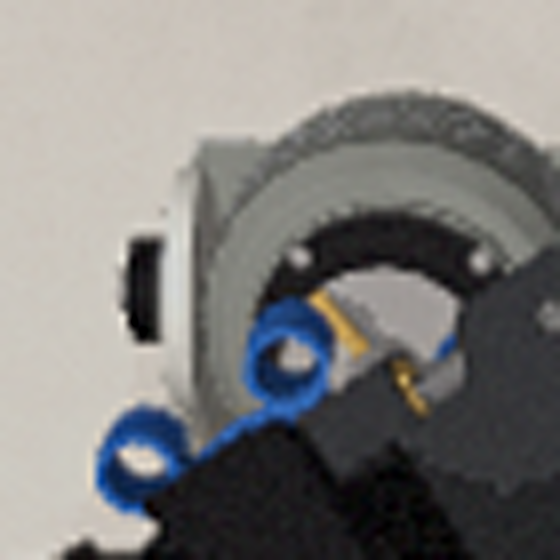

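```bash
python3 - <<'E'
from h import *
plang(.08,35.5,.001,.0005)
E
```

```text
turn [-0.07 -0.33 -0.21] shift [ 0.0366 -0.0006  0.0129]
```

Call:
move_arm --increments '[-0.1, -0.3, -0.2, 0.007, 0, 0.004, 0.02, -0.1, -0.3, -0.2, 0.015, 0, 0.006, 0.02, -0.1, -0.3, -0.2, 0.024, -0.0006, 0.009, 0.02, -0.1, -0.3, -0.2, 0.032, -0.0006, 0.0115, 0.02, -0.1, -0.3, -0.2, 0.0366, -0.0006, 0.0129, 0.02, -0.1, -0.3, -0.2, 0.0366, -0.0006, 0.0129, 0.02, -0.1, -0.3, -0.2, 0.0366, -0.0006, 0.0129, 0.02, -0.1, -0.3, -0.2, 0.0366, -0.0006, 0.0129, 0.02]'

```text
time_s: 9.32
tcp_pos: [0.5779, -0.1193, 0.2185]
ee_rot: [[0.377, -0.46, 0.804], [-0.145, 0.828, 0.542], [-0.915, -0.321, 0.245]]
wrist_force: [-0.4, -0.1, -0.9]
gripper_width: 0.414
```

```bash
python3 - <<'E'
from h import *
car()
im=r.capture('side'); im2=r.capture('top')
a=cv2.resize(im[175:245,265:335],(400,400),interpolation=2);b=cv2.resize(im2[165:235,250:320],(400,400),interpolation=2)
cv2.imwrite('pics/p9.png',np.hstack([a,b])[:,:,::-1]);
C=cal('side'); s=r.sense();A=np.eye(4);A[:3,:3]=s['ee_rot'];A[:3,3]=s['tcp_pos'];A=A@Tt()
for p in([.033,0,.03],[0,.033,.03],[0,0,0]): print(p,np.round((proj(C,(A@np.r_[p,1])[:3])-[265,175])*400/70))
C=cal('top')
for k in (0,7,6):
    a=np.radians(22.5+45*k); print(k,np.round((proj(C,(A@[.0485*np.cos(a),.0485*np.sin(a),.035,1])[:3])-[250,165])*400/70)+[400,0])
car(); plang(.055,35.5,.001,.0005)
E
```

```text
car mm [ 1.3  1.2 80.4] yaw 35.6 tilt [-0. -0.] Fd [-0.8 -0.1 -0.5] Md [ 0.3   0.93 -0.18] j [  8.8   8.9 -31.9  23.5 -30.4 -85.7] t 9.32 w 0.036
[0.033, 0, 0.03] [186. 164.]
[0, 0.033, 0.03] [291. 261.]
[0, 0, 0] [215. 232.]
0 [444. 278.]
7 [547. 204.]
6 [678. 224.]
car mm [ 1.5  1.2 80.7] yaw 35.6 tilt [-0.1 -0. ] Fd [-1.2  0.4 -0.8] Md [ 0.23  0.96 -0.21] j [  8.9   8.8 -31.9  23.5 -30.4 -85.7] t 9.42 w 0.0357
turn [0.11 0.09 0.03] shift [ 0.025  -0.0003  0.0059]
```

View pics/p9.png

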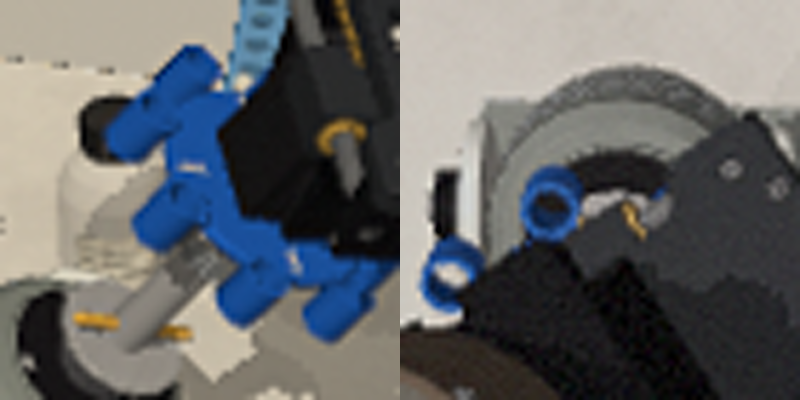

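Call:
move_arm --increments '[0, 0, 0, 0.006, 0, 0.0016, 0.02, 0, 0, 0, 0.012, 0, 0.0032, 0.02, 0, 0, 0, 0.017, 0, 0.0045, 0.02, 0, 0, 0, 0.021, 0, 0.0056, 0.02, 0, 0, 0, 0.0245, 0, 0.0065, 0.02, 0, 0, 0, 0.0245, 0, 0.0065, 0.02, 0, 0, 0, 0.0245, 0, 0.0065, 0.02]'

```text
time_s: 10.0
tcp_pos: [0.5922, -0.1194, 0.1971]
ee_rot: [[0.376, -0.46, 0.804], [-0.146, 0.828, 0.542], [-0.915, -0.321, 0.244]]
wrist_force: [0.2, -0.1, -1.5]
gripper_width: 0.414
```

```bash
cat > look.py <<'E'
from h import *
import sys
n=sys.argv[1]
car()
im=r.capture('side'); im2=r.capture('top')
a=cv2.resize(im[175:245,265:335],(400,400),interpolation=2);b=cv2.resize(im2[165:235,250:320],(400,400),interpolation=2)
cv2.imwrite(f'pics/{n}.png',np.hstack([a,b])[:,:,::-1]);
C=cal('side'); s=r.sense();A=np.eye(4);A[:3,:3]=s['ee_rot'];A[:3,3]=s['tcp_pos'];A=A@Tt()
for p in([.033,0,.03],[0,.033,.03]): print('side mark',np.round((proj(C,(A@np.r_[p,1])[:3])-[265,175])*400/70))
C=cal('top')
for k in (0,7):
    a=np.radians(22.5+45*k); print('ring',k,np.round((proj(C,(A@[.0485*np.cos(a),.0485*np.sin(a),.035,1])[:3])-[250,165])*400/70)+[400,0])
car()
E
python3 look.py p10
```

```text
car mm [ 0.7  1.1 54.7] yaw 35.6 tilt [ 0. -0.] Fd [-0.7 -0.1 -1.4] Md [ 0.29  0.94 -0.22] j [  8.3  11.5 -32.6  25.6 -27.2 -87.7] t 10.0 w 0.036
side mark [145. 210.]
side mark [248. 305.]
ring 0 [454. 252.]
ring 7 [554. 180.]
car mm [ 1.1  1.1 55.1] yaw 35.6 tilt [-0. -0.] Fd [-1.1  0.  -0.8] Md [ 0.29  0.97 -0.16] j [  8.3  11.5 -32.5  25.6 -27.2 -87.7] t 10.1 w 0.036
```

View pics/p10.png

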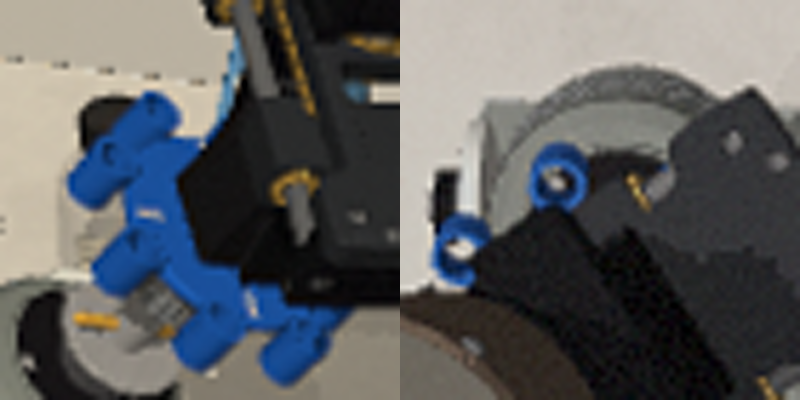

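The sleeve is over the spindle tip. Slowly on, watching the forces.

Call:
move_arm --increments '[0, 0, 0, 0.0024, 0, 0.0008, 0.02, 0, 0, 0, 0.0048, 0, 0.0014, 0.02, 0, 0, 0, 0.0072, 0, 0.0021, 0.02, 0, 0, 0, 0.0097, 0, 0.0028, 0.02, 0, 0, 0, 0.0121, 0, 0.0034, 0.02, 0, 0, 0, 0.0145, 0, 0.0041, 0.02, 0, 0, 0, 0.0145, 0, 0.0041, 0.02]'

```text
time_s: 10.68
tcp_pos: [0.601, -0.1193, 0.1847]
ee_rot: [[0.376, -0.46, 0.804], [-0.146, 0.828, 0.542], [-0.915, -0.321, 0.244]]
wrist_force: [0.3, -0.8, -1.7]
gripper_width: 0.415
```

```bash
python3 -c "
from h import *
car();plang(.031,35.5,.0013,.0012)"
```

```text
car mm [ 0.7  1.2 39.4] yaw 35.6 tilt [ 0. -0.] Fd [-0.7 -0.8 -1.6] Md [ 0.34  1.02 -0.21] j [  7.9  13.1 -32.9  27.2 -25.4 -89.1] t 10.68 w 0.0361
turn [ 0.12 -0.01 -0.01] shift [ 0.008  -0.0003  0.0026]
```

Call:
move_arm --increments '[0, 0, 0, 0.002, 0, 0.0006, 0.02, 0, 0, 0, 0.004, 0, 0.0012, 0.02, 0, 0, 0, 0.006, 0, 0.0018, 0.02, 0, 0, 0, 0.008, 0, 0.0023, 0.02, 0, 0, 0, 0.0095, 0, 0.0027, 0.02, 0, 0, 0, 0.011, 0, 0.0031, 0.02, 0, 0, 0, 0.011, 0, 0.0031, 0.02]'

```text
time_s: 11.27
tcp_pos: [0.6076, -0.1192, 0.1756]
ee_rot: [[0.376, -0.46, 0.804], [-0.145, 0.828, 0.542], [-0.915, -0.321, 0.245]]
wrist_force: [-0.1, 0.2, -1.3]
gripper_width: 0.415
```

```bash
python3 look.py p11
```

```text
car mm [ 1.   1.3 28.2] yaw 35.6 tilt [ 0. -0.] Fd [-0.8  0.2 -1. ] Md [ 0.28  0.99 -0.15] j [  7.6  14.3 -33.1  28.4 -24.  -90.3] t 11.27 w 0.0361
side mark [102. 256.]
side mark [203. 350.]
ring 0 [463. 225.]
ring 7 [560. 155.]
car mm [ 1.2  1.3 28.4] yaw 35.6 tilt [-0. -0.] Fd [-0.9 -0.2 -1.4] Md [ 0.31  1.03 -0.22] j [  7.6  14.3 -33.1  28.4 -24.  -90.3] t 11.37 w 0.0361
```

View pics/p11.png

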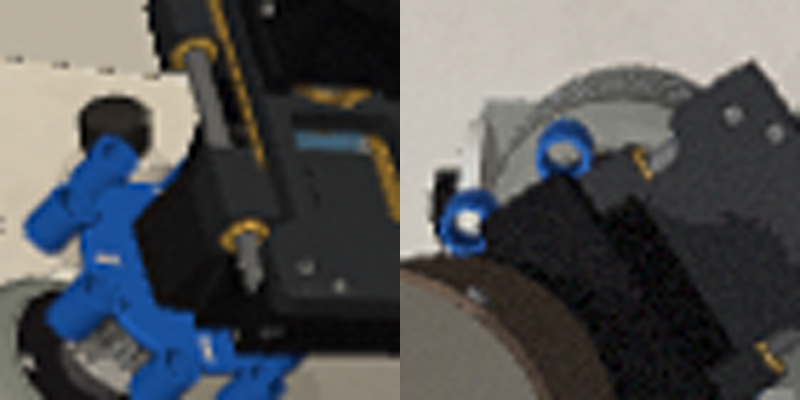

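Call:
move_arm --increments '[0, 0, 0, 0.001, 0, 0.0003, 0.02, 0, 0, 0, 0.002, 0, 0.0005, 0.02, 0, 0, 0, 0.003, 0, 0.0008, 0.02, 0, 0, 0, 0.004, 0, 0.0011, 0.02, 0, 0, 0, 0.004, 0, 0.0011, 0.02]'

```text
time_s: 11.78
tcp_pos: [0.61, -0.1192, 0.1724]
ee_rot: [[0.377, -0.46, 0.804], [-0.145, 0.828, 0.542], [-0.915, -0.321, 0.245]]
wrist_force: [0.1, -0.0, -1.5]
gripper_width: 0.415
```

```bash
python3 -c "
from h import *
car()"
```

```text
car mm [ 1.1  1.3 24.2] yaw 35.6 tilt [ 0. -0.] Fd [-0.8 -0.  -1.3] Md [ 0.23  0.95 -0.23] j [  7.5  14.7 -33.2  28.9 -23.5 -90.7] t 11.78 w 0.0361
```

Call:
move_arm --increments '[0, 0, 0, 0.001, 0, 0.0003, 0.02, 0, 0, 0, 0.002, 0, 0.0005, 0.02, 0, 0, 0, 0.003, 0, 0.0008, 0.02, 0, 0, 0, 0.004, 0, 0.0011, 0.02, 0, 0, 0, 0.004, 0, 0.0011, 0.02]'

```text
time_s: 12.2
tcp_pos: [0.6124, -0.1191, 0.169]
ee_rot: [[0.377, -0.46, 0.804], [-0.145, 0.828, 0.542], [-0.915, -0.321, 0.245]]
wrist_force: [-0.4, 0.0, -2.0]
gripper_width: 0.416
```

```bash
python3 -c "
from h import *
car()"
```

```text
car mm [ 1.1  1.4 20. ] yaw 35.6 tilt [ 0. -0.] Fd [-1.5  0.  -1.5] Md [ 0.36  0.98 -0.21] j [  7.4  15.2 -33.3  29.5 -23.  -91.2] t 12.2 w 0.0362
```

Call:
move_arm --increments '[0, 0, 0, 0.001, 0, 0.0003, 0.02, 0, 0, 0, 0.002, 0, 0.0005, 0.02, 0, 0, 0, 0.003, 0, 0.0008, 0.02, 0, 0, 0, 0.003, 0, 0.0008, 0.02]'

```text
time_s: 12.53
tcp_pos: [0.6141, -0.1192, 0.1669]
ee_rot: [[0.377, -0.46, 0.804], [-0.146, 0.828, 0.542], [-0.915, -0.321, 0.245]]
wrist_force: [-3.5, 2.4, 2.6]
gripper_width: 0.415
```

```bash
python3 -c "
from h import *
car()"
```

```text
car mm [ 1.3  1.3 17.3] yaw 35.6 tilt [-0. -0.] Fd [-1.3  2.4  4.2] Md [ 0.41  1.44 -0.33] j [  7.3  15.4 -33.4  29.9 -22.7 -91.6] t 12.53 w 0.0361
```

Call:
move_arm --increments '[0, 0, 0, 0.001, 0, 0.0003, 0.02, 0, 0, 0, 0.002, 0, 0.0005, 0.02, 0, 0, 0, 0.003, 0, 0.0008, 0.02, 0, 0, 0, 0.004, 0, 0.0011, 0.02, 0, 0, 0, 0.004, 0, 0.0011, 0.02]'

```text
time_s: 12.95
tcp_pos: [0.6166, -0.1193, 0.1634]
ee_rot: [[0.377, -0.46, 0.804], [-0.146, 0.828, 0.542], [-0.915, -0.321, 0.245]]
wrist_force: [-4.8, 0.9, 3.5]
gripper_width: 0.409
```

```bash
python3 look.py p12
```

```text
car mm [ 1.3  1.2 13. ] yaw 35.6 tilt [-0. -0.] Fd [-1.9  0.9  5.7] Md [ 0.1   1.61 -0.3 ] j [  7.1  15.9 -33.5  30.5 -22.2 -92.1] t 12.95 w 0.0356
side mark [ 77. 281.]
side mark [178. 374.]
ring 0 [468. 209.]
ring 7 [564. 140.]
car mm [ 1.3  1.2 13.1] yaw 35.6 tilt [-0. -0.] Fd [-1.5 -0.1  5.8] Md [ 0.01  1.56 -0.24] j [  7.1  15.9 -33.5  30.5 -22.2 -92.1] t 13.05 w 0.0358
```

View pics/p12.png

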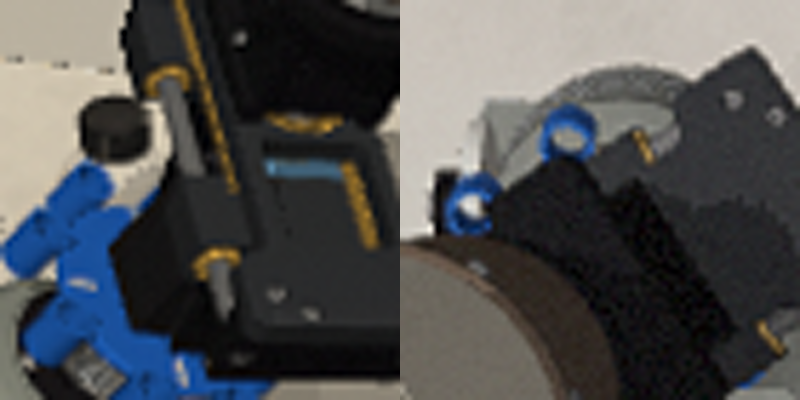

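Call:
move_arm --increments '[0, 0, 0, 0.001, 0, 0.0003, 0.02, 0, 0, 0, 0.002, 0, 0.0005, 0.02, 0, 0, 0, 0.003, 0, 0.0008, 0.02, 0, 0, 0, 0.004, 0, 0.0011, 0.02, 0, 0, 0, 0.005, 0, 0.0013, 0.02, 0, 0, 0, 0.005, 0, 0.0013, 0.02]'

```text
time_s: 13.55
tcp_pos: [0.6194, -0.1194, 0.1593]
ee_rot: [[0.377, -0.459, 0.804], [-0.146, 0.828, 0.541], [-0.915, -0.321, 0.245]]
wrist_force: [-6.2, 0.4, 6.9]
gripper_width: 0.416
```

```bash
python3 look.py p13
```

```text
car mm [1.3 1.1 8.1] yaw 35.6 tilt [-0. -0.] Fd [-1.2  0.4  9.2] Md [ 0.05  1.81 -0.32] j [  7.   16.4 -33.6  31.2 -21.6 -92.8] t 13.55 w 0.0362
side mark [ 70. 289.]
side mark [170. 382.]
ring 0 [470. 205.]
ring 7 [565. 136.]
car mm [1.3 1.1 8.2] yaw 35.6 tilt [-0. -0.] Fd [-0.8  1.1  9.5] Md [-0.01  1.83 -0.31] j [  7.   16.4 -33.6  31.2 -21.6 -92.8] t 13.65 w 0.0361
```

View pics/p13.png

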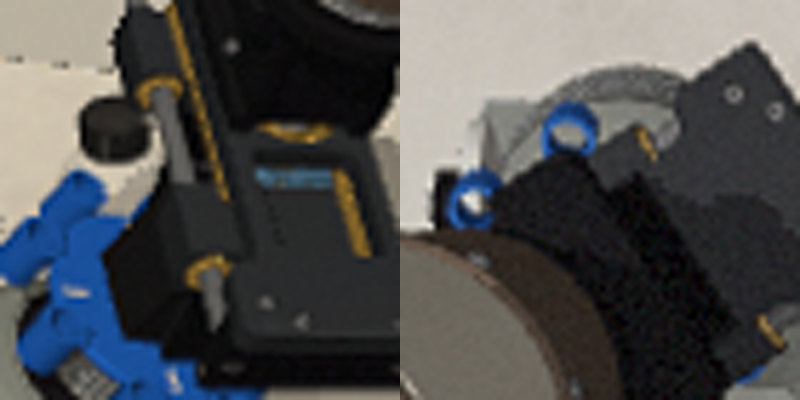

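The spring force of about 10.6 N puts the carousel at h≈8.4 mm, so the lip is clear. Next is the clockwise turn.

```bash
cat >> h.py <<'E'
def turnrows(angs,dh=None):
    """tool-relative rows turning the present tool pose rigidly about the carousel axis through its present place (drive z)"""
    s=r.sense();A=np.eye(4);A[:3,:3]=s['ee_rot'];A[:3,3]=s['tcp_pos']
    c=(A@Tt())[:3,3]
    for i,a in enumerate(angs):
        M=Ro.from_rotvec(np.radians(a)*D[:,2]).as_matrix(); R=M@A[:3,:3]; p=c+M@(A[:3,3]-c)+(0 if dh is None else D[:,2]*dh[i])
        print(a,np.round(Ro.from_matrix(A[:3,:3].T@R).as_rotvec(degrees=True),2),np.round(A[:3,:3].T@(p-A[:3,3]),4))
E
python3 -c "
from h import *
turnrows([-4,-8,-12,-16,-20,-24,-28,-32,-36,-40])"
```

```text
-4 [ 3.86 -0.    1.04] [-0.      0.0003  0.    ]
-8 [ 7.72 -0.    2.08] [-0.      0.0006  0.0001]
-12 [11.59 -0.    3.13] [-0.      0.0009  0.0001]
-16 [15.45 -0.    4.17] [-0.0001  0.0012  0.0002]
-20 [19.31 -0.    5.21] [-0.0001  0.0015  0.0003]
-24 [ 2.317e+01 -1.000e-02  6.250e+00] [-0.0001  0.0018  0.0004]
-28 [ 2.703e+01 -1.000e-02  7.300e+00] [-0.0001  0.0021  0.0006]
-32 [ 3.089e+01 -1.000e-02  8.340e+00] [-0.0002  0.0024  0.0007]
-36 [ 3.476e+01 -1.000e-02  9.380e+00] [-0.0002  0.0026  0.0009]
-40 [ 3.862e+01 -1.000e-02  1.042e+01] [-0.0003  0.0029  0.0011]
```

Call:
move_arm --increments '[3.86, 0, 1.04, 0, 0.0003, 0, 0.02, 7.72, 0, 2.08, 0, 0.0006, 0.0001, 0.02, 11.6, 0, 3.13, 0, 0.0009, 0.0001, 0.02, 15.45, 0, 4.17, 0, 0.0012, 0.0002, 0.02, 15.45, 0, 4.17, 0, 0.0012, 0.0002, 0.02]'

```text
time_s: 14.07
tcp_pos: [0.6193, -0.1189, 0.1597]
ee_rot: [[0.351, -0.251, 0.902], [-0.081, 0.952, 0.297], [-0.933, -0.177, 0.314]]
wrist_force: [-6.6, -0.2, 7.9]
gripper_width: 0.419
```

```bash
python3 look.py p14; python3 -c "
from h import *
turnrows([-4,-8,-12,-16,-20,-24])"
```

```text
car mm [2.1 0.3 8.5] yaw 19.4 tilt [-0.  0.] Fd [-0.9 -0.2 10.3] Md [-0.62  1.8   0.  ] j [  6.7  17.2 -26.8  15.5 -26.9 -92.8] t 14.07 w 0.0365
side mark [ 67. 265.]
side mark [147. 372.]
ring 0 [499. 170.]
ring 7 [611. 130.]
car mm [2.  0.4 8.5] yaw 19.6 tilt [-0.1  0. ] Fd [-1.4 -2.2  8.4] Md [-0.98  1.5   0.08] j [  6.7  17.2 -26.9  15.6 -26.8 -92.8] t 14.17 w 0.0362
-4 [3.86 0.   1.04] [-0.      0.0003  0.    ]
-8 [7.72 0.   2.08] [-0.      0.0006  0.0001]
-12 [1.159e+01 1.000e-02 3.120e+00] [-0.      0.0009  0.0001]
-16 [1.545e+01 1.000e-02 4.170e+00] [-0.0001  0.0012  0.0002]
-20 [1.931e+01 1.000e-02 5.210e+00] [-0.0001  0.0015  0.0003]
-24 [2.317e+01 1.000e-02 6.250e+00] [-0.0001  0.0018  0.0004]
```

View pics/p14.png

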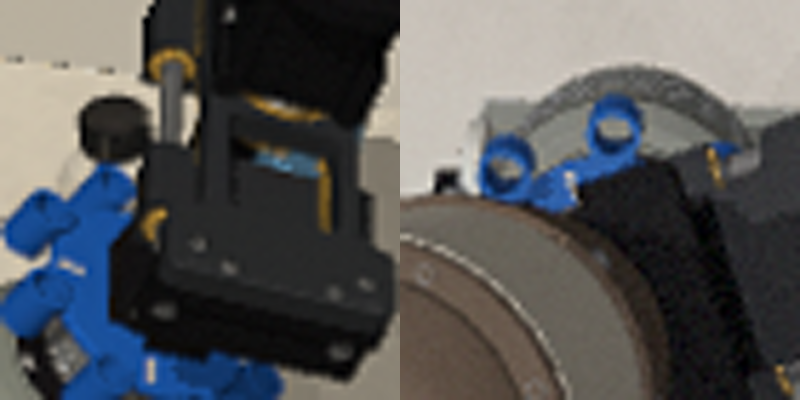

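Call:
move_arm --increments '[3.86, 0, 1.04, 0, 0.0005, -0.0001, 0.02, 7.72, 0, 2.08, 0, 0.0009, -0.0001, 0.02, 11.6, 0, 3.12, 0, 0.0013, -0.0002, 0.02, 15.45, 0, 4.17, 0, 0.0017, -0.0001, 0.02, 15.45, 0, 4.17, 0, 0.0017, -0.0001, 0.02]'

```text
time_s: 14.58
tcp_pos: [0.6189, -0.1174, 0.1595]
ee_rot: [[0.341, -0.027, 0.94], [-0.009, 0.999, 0.032], [-0.94, -0.019, 0.341]]
wrist_force: [-6.5, -0.2, 8.1]
gripper_width: 0.414
```

```bash
python3 -c "
from h import *
car();turnrows([-2,-4,-6,-8,-10])
E=r.sense()['ee_rot'];print(np.round(E.T@D,3))"
```

```text
car mm [1.8 0.6 8.5] yaw 3.4 tilt [-0.1  0. ] Fd [-0.7 -0.2 10.4] Md [-0.38  1.72  0.06] j [  5.   17.7 -21.8   4.3 -30.8 -96.6] t 14.58 w 0.036
-2 [1.93 0.   0.52] [-0.      0.0002  0.    ]
-4 [3.86 0.   1.04] [-0.      0.0003  0.    ]
-6 [5.79 0.   1.56] [-0.      0.0005  0.    ]
-8 [7.73 0.   2.08] [-0.      0.0006  0.0001]
-10 [9.66 0.   2.6 ] [-0.      0.0008  0.0001]
[[-0.26  -0.009 -0.966]
 [-0.034  0.999 -0.   ]
 [ 0.965  0.032 -0.26 ]]
```

Call:
move_arm --increments '[1.93, 0, 0.52, 0, 0.0003, -0.0002, 0.02, 3.86, 0, 1.04, 0, 0.0005, -0.0003, 0.02, 5.79, 0, 1.56, 0, 0.0007, -0.0003, 0.02, 7.73, 0, 2.08, 0, 0.0008, -0.0003, 0.02, 7.73, 0, 2.08, 0, 0.0008, -0.0003, 0.02]'

```text
time_s: 15.0
tcp_pos: [0.6189, -0.1166, 0.1596]
ee_rot: [[0.343, 0.085, 0.935], [0.027, 0.995, -0.1], [-0.939, 0.059, 0.339]]
wrist_force: [-4.4, -1.3, 7.1]
gripper_width: 0.415
```

```bash
python3 look.py p15
```

```text
car mm [1.9 0.8 8.6] yaw -4.4 tilt [-0.1  0. ] Fd [ 0.5 -1.3  8.4] Md [-0.62  1.42  0.2 ] j [  3.9  17.9 -19.8  -0.3 -32.2 -99.2] t 15.0 w 0.0361
side mark [ 74. 240.]
side mark [114. 353.]
ring 0 [552. 139.]
ring 7 [673. 147.]
car mm [1.9 0.9 8.6] yaw -4.4 tilt [-0.1  0. ] Fd [ 0.1 -2.9  7.9] Md [-0.92  1.38  0.25] j [  4.   17.9 -19.8  -0.3 -32.2 -99.2] t 15.1 w 0.0361
```

View pics/p15.png

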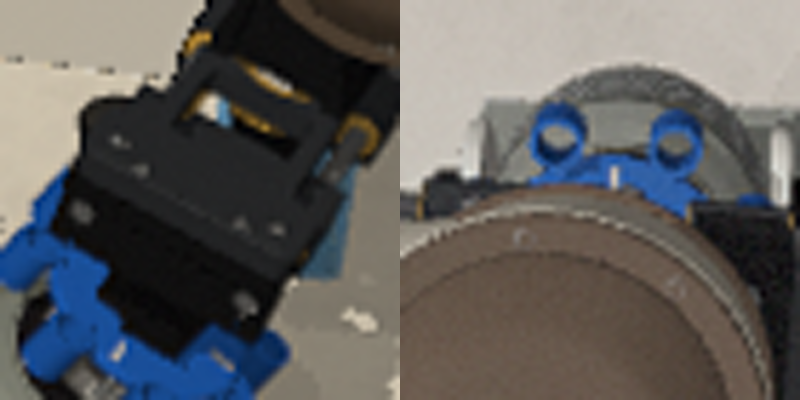

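Call:
move_arm --increments '[0, 0, 0, -0.0012, 0, -0.0003, 0.02, 0, 0, 0, -0.0024, 0, -0.0006, 0.02, 0, 0, 0, -0.0036, 0, -0.001, 0.02, 0, 0, 0, -0.0048, 0, -0.0013, 0.02, 0, 0, 0, -0.006, 0, -0.0016, 0.02, 0, 0, 0, -0.006, 0, -0.0016, 0.02]'

```text
time_s: 15.6
tcp_pos: [0.6155, -0.1163, 0.1644]
ee_rot: [[0.343, 0.084, 0.935], [0.027, 0.995, -0.099], [-0.939, 0.059, 0.339]]
wrist_force: [-2.4, -4.1, 5.4]
gripper_width: 0.412
```

```bash
python3 look.py p16
```

```text
car mm [ 1.8  1.1 14.5] yaw -4.4 tilt [-0.1  0. ] Fd [ 1.1 -4.1  5.8] Md [-1.54  0.89  0.35] j [  4.   17.2 -19.9  -0.3 -32.7 -99.2] t 15.6 w 0.0359
side mark [ 83. 231.]
side mark [123. 344.]
ring 0 [550. 144.]
ring 7 [672. 152.]
car mm [ 1.8  1.1 14.3] yaw -4.4 tilt [-0.1  0. ] Fd [ 1.  -4.2  6.4] Md [-1.53  0.84  0.42] j [  4.   17.3 -19.9  -0.3 -32.7 -99.2] t 15.7 w 0.036
```

Call:
move_arm --increments '[0, 0, 0, -0.0003, -0.0004, 0, 0.02, 0, 0, 0, -0.0006, -0.0008, -0.0001, 0.02, 0, 0, 0, -0.0012, -0.0012, -0.0002, 0.02, 0, 0, 0, -0.0016, -0.0012, -0.0004, 0.02, 0, 0, 0, -0.0016, -0.0012, -0.0004, 0.02]'

```text
time_s: 16.12
tcp_pos: [0.6151, -0.1165, 0.1649]
ee_rot: [[0.344, 0.083, 0.935], [0.028, 0.995, -0.099], [-0.939, 0.06, 0.34]]
wrist_force: [3.5, 0.3, 0.7]
gripper_width: 0.413
```

```bash
python3 look.py p17
```

```text
car mm [ 1.7  0.9 15.1] yaw -4.4 tilt [-0.2 -0. ] Fd [ 3.3  0.3 -1.5] Md [-0.61 -0.33  0.17] j [  4.   17.2 -19.9  -0.4 -32.7 -99. ] t 16.12 w 0.0359
side mark [ 85. 230.]
side mark [125. 342.]
ring 0 [551. 145.]
ring 7 [673. 153.]
car mm [ 1.7  1.  15.2] yaw -4.4 tilt [-0.2 -0. ] Fd [ 4.5 -0.4 -2.8] Md [-0.53 -0.69  0.14] j [  4.   17.2 -19.9  -0.4 -32.8 -99. ] t 16.22 w 0.0357
```

View pics/p17.png

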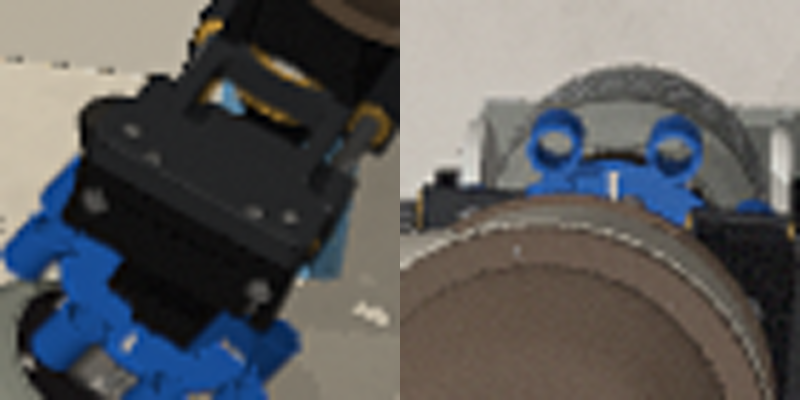

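The axial force swung from +6 N to −2.8 N within 1 mm of rise. The pocket now holds the spring, so the carousel is locked. Letting go.

Call:
move_arm --increments '[0, 0, 0, 0.0003, 0, 0, 0.036, 0, 0, 0, 0.0003, 0, 0, 0.038, 0, 0, 0, 0.0003, 0, 0, 0.042, 0, 0, 0, 0.0003, 0, 0, 0.05, 0, 0, 0, 0.0003, 0, 0, 0.056, 0, 0, 0, 0.0003, 0, 0, 0.056, 0, 0, 0, 0.0003, 0, 0, 0.056]'

```text
time_s: 16.8
tcp_pos: [0.613, -0.117, 0.1637]
ee_rot: [[0.339, 0.084, 0.937], [0.027, 0.995, -0.099], [-0.94, 0.059, 0.335]]
wrist_force: [0.1, 0.6, 0.2]
gripper_width: 0.627
```

```bash
python3 look.py p18
```

```text
car mm [-0.8  0.4 15.4] yaw -4.4 tilt [ 0.1 -0. ] Fd [0.2 0.6 0.1] Md [-0.07  0.75  0.01] j [  3.9  17.2 -20.   -0.4 -32.9 -99. ] t 16.8 w 0.0545
side mark [ 90. 232.]
side mark [130. 345.]
ring 0 [553. 151.]
ring 7 [674. 159.]
car mm [-0.3  0.5 15.4] yaw -4.4 tilt [ 0. -0.] Fd [ 1.3  0.2 -0.7] Md [-0.12  0.73  0.07] j [  3.9  17.2 -20.   -0.4 -32.9 -99. ] t 16.9 w 0.0556
```

View pics/p18.png

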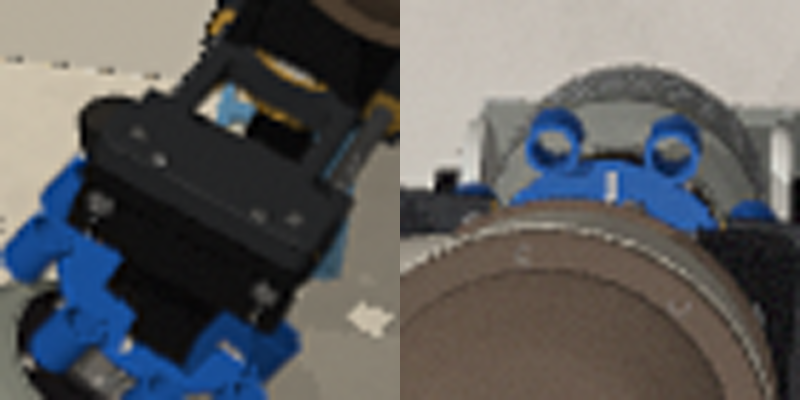

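Released; the carousel stays put. Backing off along the tool axis.

Call:
move_arm --increments '[0, 0, 0, -0.01, 0, 0, 0.056, 0, 0, 0, -0.022, 0, 0, 0.056, 0, 0, 0, -0.037, 0, 0, 0.056, 0, 0, 0, -0.055, 0, 0, 0.056, 0, 0, 0, -0.08, 0, 0, 0.056, 0, 0, 0, -0.11, 0, 0, 0.056, 0, 0, 0, -0.14, 0, 0, 0.056, 0, 0, 0, -0.16, 0, 0, 0.056, 0, 0, 0, -0.16, 0, 0, 0.056, 0, 0, 0, -0.16, 0, 0, 0.056]'

```text
time_s: 17.73
tcp_pos: [0.559, -0.1213, 0.3178]
ee_rot: [[0.346, 0.084, 0.934], [0.028, 0.995, -0.099], [-0.938, 0.06, 0.342]]
wrist_force: [0.0, -0.1, -0.1]
gripper_width: 0.643
```

```bash
python3 - <<'E'
from h import *
st()
im=r.capture('side'); im2=r.capture('top'); w=r.capture('wrist')
cv2.imwrite('pics/side20.png',im[:,:,::-1]);cv2.imwrite('pics/top20.png',im2[:,:,::-1]);cv2.imwrite('pics/wrist20.png',w[:,:,::-1])
a=cv2.resize(im[175:265,245:335],(400,400),interpolation=2);b=cv2.resize(im2[165:255,240:330],(400,400),interpolation=2)
cv2.imwrite('pics/p20.png',np.hstack([a,b])[:,:,::-1])
G=np.eye(4);G[:3,:3]=D@Ro.from_euler('z',-4.5,degrees=True).as_matrix();G[:3,3]=FOOT+D[:,2]*.016
for n,o,x in(('side',(245,175),0),('top',(240,165),400)):
    C=cal(n)
    for p in([.033,0,.03],[0,.033,.03],[-.033,0,.03],[0,-.033,.03],[0,0,.075]): print(n,p,np.round((proj(C,(G@np.r_[p,1])[:3])-o)*400/90)+[x,0])
E
```

```text
t 17.73 j [  3.8   4.4 -12.9  -0.3 -52.4 -99.1] tcp [ 0.559  -0.1213  0.3178] F [ 0.03 -0.06 -0.08] M [-0.06  0.75  0.01] w 0.056
side [0.033, 0, 0.03] [159. 179.]
side [0, 0.033, 0.03] [191. 266.]
side [-0.033, 0, 0.03] [273. 273.]
side [0, -0.033, 0.03] [241. 188.]
side [0, 0, 0.075] [273. 168.]
top [0.033, 0, 0.03] [611. 146.]
top [0, 0.033, 0.03] [525. 219.]
top [-0.033, 0, 0.03] [603. 301.]
top [0, -0.033, 0.03] [689. 230.]
top [0, 0, 0.075] [601. 262.]
```

View pics/p20.png

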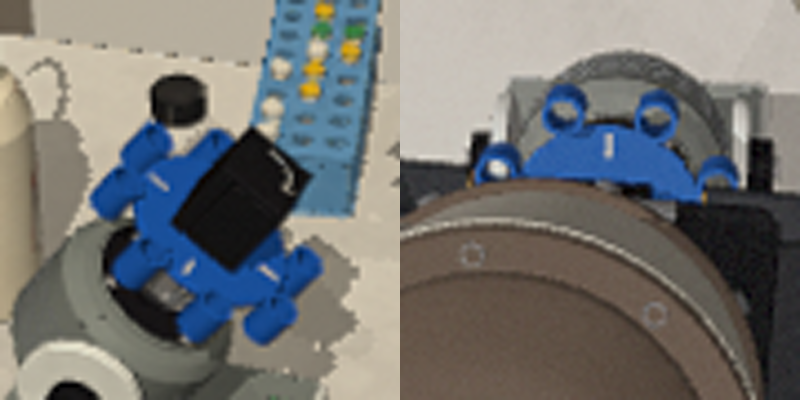

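View pics/wrist20.png

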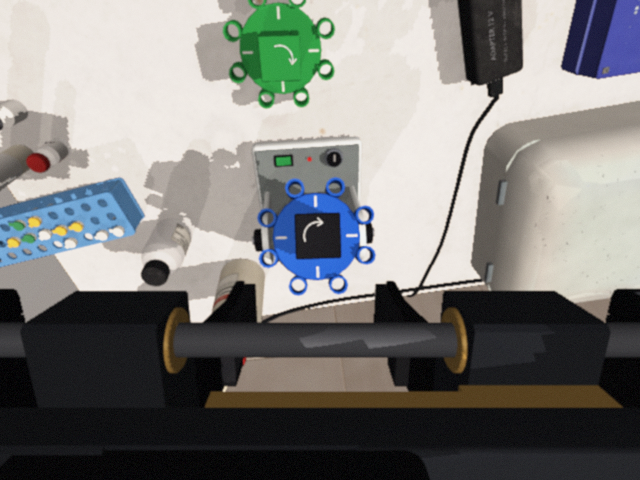

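View pics/side20.png

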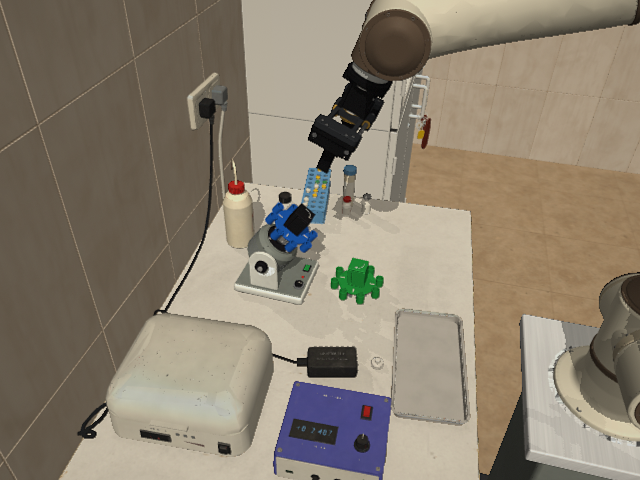

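```bash
python3 -c "
from h import *
print(r.finish_job())"
```

```text
the job is handed in; nothing more can be done
None
```

The blue carousel is locked on the spindle, released and untouched by the robot, and the job was handed in at about 18 s of the 72 s allowed. `finish_job` gives no verdict.

**What I did:**
- **Re-grip:** My first grip, with the tool parallel to the spindle, would have run joint 5 into its limit. I set the carousel back down and gripped it again with the tool tilted 15° about the jaw axis.
- **Threading:** I read the pin angle as about 35.5° in the drive-face frame from the two fixed cameras. The carousel slid down the spindle and the pin entered the slots with no resistance.
- **Locking:** I pressed to about 8.4 mm above the drive face with roughly 10.6 N of spring force, turned it 40° clockwise and let it rise. I then opened the fingers and backed off 160 mm.

**Last checks:**
- **Lock felt:** On the way up, the axial force swung from +6 N to −2.8 N within 1 mm. That means the pocket, not the gripper, took the spring's load.
- **Lock seen:** In the side and top views the disc marks lie within about 1 px of where a carousel locked at 16 mm should be. An unlocked one would sit about 2 px off in the side view. My height estimate is 15.5 ± 1 mm.
- **Clear of everything:** The wrist force is zero. The bystanders and the green look-alike appear unmoved in the side view; I judged that by eye and did not measure it.

**Disagreements:** The camera and arm readings differed by 1 to 2 mm. The carousel also sat about 1.5 to 2° off square in the jaws, which I allowed for. Sideways force reached about 4 N during the rise, and I eased it by shifting the tool.

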